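# Clear the test stand, load the altimeter and set the test point

## Task

Pick up the scraper block and wipe the three steel chips off the test stand's deck into the yellow trough without touching the chips with the gripper, then put the scraper back standing on its black mat. Next set the altimeter case upright, face up, inside the green painted circle on the deck (set it down, do not drop it), and last turn the brass knob until its black pointer points at the red mark on the dial, leaving the mark where it is. Leave the bezel ring, the pitot tip and the green gyro rotor alone.

Things in the scene. Friction and masses are not known exactly. Their poses are not given: they have to be found in the camera images.
- test_stand: fixed cast-iron stand, 480 mm (y) by 200 mm (x). Origin: centre of underside, on the bench. Console at y -0.240 to -0.050: face sloping down to the front (-x), tilted 28 degrees, 27 mm high in front, 133 mm at the back, with dial and knob. Flat deck 40 mm high: x -0.085 to 0.085, y -0.010 to 0.165. Yellow trough beyond it: y 0.165 to 0.240, floor 6 mm, outer walls 40 mm high
- circle (a point): centre of the green painted ring (94 mm outer, 84 mm inner diameter) on top of the deck, 40 mm above the bench; axes as the stand's
- trough (a point): centre of the floor of the yellow chip trough (inside 162 x 71 mm, 34 mm deep)
- knob (a joint): angle of the brass knob and its pointer, 0 to 5.236 rad, grows clockwise seen looking onto the dial; stiff, stays where left
- marker (a joint): angle of the red mark on the same scale and axis as the knob: the pointer points at the mark when both are equal; stiff, not to be moved
- knob_grip (a point): grip point on the knob's axis, 32 mm out from the dial. z axis: knob's axis, out of the dial (28 degrees from vertical); the frame turns with the knob. Round knurled brass grip, 48 mm diameter, 9 to 51 mm out from the dial; below it a 68 mm flange and the flat black slotted pointer, up to 7 mm out. White dial 184 mm diameter
- pointer_tip (a point): tip of the black pointer, 70 mm from the knob's axis, 4 mm over the dial face
- mark (a point): inner tip of the red mark, 70 mm from the knob's axis, 4 mm over the dial face
- mat: fixed black rubber mat 180 x 100 x 4 mm (x, y, z), home of the scraper; origin: centre of its underside, on the bench
- scraper: scraper block: orange blade block 140 mm long (x) x 26 mm (y) x 30 mm high, on it a wooden upright handle 70 mm (x) x 20 mm (y) reaching from 30 to 90 mm height; origin: centre of its underside; z up. 0.22 kg
- altimeter: round black altimeter case with chrome rim, a cylinder 58 mm diameter, 85 mm high, standing on its back, dial face up; origin: centre of its underside, z up. About 0.35 kg
- chip0: steel chip lying on the deck, 32 x 18 x 6 mm with an 8 mm lip standing up at one end; origin: centre of its underside
- chip1: as chip0
- chip2: as chip0
- bezel_ring: bystander: flat chrome ring, 84 mm outer diameter, 10 mm high, lying on the bench; origin: centre of its underside
- pitot_tip: bystander: brass pitot tip lying along its x axis, 120 mm long, 24 mm high; origin: centre of its underside
- gyro_rotor: bystander: green gyro rotor, 64 mm diameter, 50 mm high; origin: centre of its underside
Mind the look-alikes: they are no part of the job. Leave any purple look-alike of the altimeter alone.

How it is judged:
On the way, in this order (a step that is already met when the one before it is completed fails the run):
1. the scraper is held by its handle and lifted off the mat (height (world z) of scraper above 0.03 m and contact force between the fingers and scraper above 1 N), for 0.1 s.
2. all three chips lie in the yellow trough (y of chip0 in the frame of test_stand between 0.166 and 0.24 m and x of chip0 in the frame of test_stand between -0.085 and 0.085 m and height (world z) of each of chip0, chip1, chip2 below 0.036 m and y of chip1 in the frame of test_stand between 0.166 and 0.24 m and x of chip1 in the frame of test_stand between -0.085 and 0.085 m and y of chip2 in the frame of test_stand between 0.166 and 0.24 m and x of chip2 in the frame of test_stand between -0.085 and 0.085 m), for 0.1 s.
3. the scraper stands released on its mat (horizontal distance between scraper and mat below 0.05 m and height (world z) of scraper below 0.012 m and angle between scraper's own z axis and vertical below 0.1 rad and contact force between the fingers and scraper below 0.1 N and linear speed of scraper below 0.03 m/s), for 0.2 s.
4. the altimeter case stands upright and released in the green circle (horizontal distance between altimeter and circle below 0.015 m and angle between altimeter's own z axis and vertical below 0.1 rad and height (world z) of altimeter between 0.035 and 0.045 m and contact force between the fingers and altimeter below 0.1 N and linear speed of altimeter below 0.03 m/s), for 0.2 s.
5. the pointer points at the red mark (distance between pointer_tip and mark below 0.006 m and velocity of joint knob between -0.1 and 0.1 rad/s), for 0.3 s.
At the end, for the whole second after the job is handed in: Chips in the trough, below deck level; scraper upright on the mat, within 50 mm of its centre; altimeter upright (6 degrees) on the deck, within 15 mm of the circle's centre; pointer tip within 6 mm (5 degrees) of the unmoved mark; all released and at rest (all of step 2 and all of step 3 and all of step 4 and all of step 5); the robot touches nothing.
It fails at once if the red mark itself is pushed along the dial (by more than 5 mm) (distance of mark from where it was at the start of the episode above 0.005 m).
It fails at once if a chip is touched with the gripper or arm (contact force between any of the fingers, the arm and chip0 above 0.5 N or contact force between any of the fingers, the arm and chip1 above 0.5 N or contact force between any of the fingers, the arm and chip2 above 0.5 N).
It fails at once if the altimeter case is tipped over (past 30 degrees) (angle between altimeter's own z axis and vertical above 0.52 rad).
It fails at once if the altimeter case is let go more than 15 mm above the deck (height (world z) of altimeter above 0.055 m and contact force between each of the arm, the fingers and altimeter below 0.1 N).
It fails at once if the bezel ring, pitot tip or gyro rotor is moved by more than 30 mm (distance of any of bezel_ring, pitot_tip, gyro_rotor from where it was at the start of the episode above 0.03 m).
It also fails if it takes over 72 s, if anything falls off the work surface, if the arm or the gripper's body presses on something with over 40 N, if the wrist force passes 120 N, or if a joint passes its speed limit or range.

## Robot

A 6-joint arm with a two-finger parallel gripper is mounted at the origin on the work surface. World frame = base frame: x ahead of the robot, y to its left, z up, the work surface at z = 0. Lengths are in m, angles in rad, forces in N, time in s.
With the tool pointing down it reaches from about 0.4 to 0.925 m from the base axis. Payload 12.5 kg.
Tool frame: the origin (TCP) lies midway between the tips of the shut fingers; the grasp point (between the pads) lies manip.grip_depth behind it (manip.grip_depth is the distance from the TCP to the grasp point, in m); z points along the fingers, y is the line along which they close (so a half turn about z gives the same grasp; the last joint's range is limited). The gripper opens to 95 mm and grips with 3 to 60 N. Pads are 20 mm wide; open, the fingers measure 119 mm over their backs; the gripper's body (75 mm by 180 mm) begins 59 mm behind the grasp point.
Start: joints at [-1.371, 0.491, 1.559, -0, 1.092, -0.106], TCP at [0.188, -0.596, 0.176] pointing down, gripper open.
Joint ranges: [-3.1, 3.1], [-0.84, 2.19], [0.05, 2.79], [-1.13, 4.28], [0.06, 2.93], [-2.69, 2.69]. Speed limits (rad/s): [2.22, 2.22, 2.79, 3.14, 3.14, 3.14].

## Interface

Orientations are given as a unit quaternion [x, y, z, w].
In Python, from bench import manip gives the robot as it stands. The module is installed in compiled form; this text tells all that it offers.
- The arm moves only by the tool servo_tool, never from a script. Its arguments are lists of equal length, an entry for each row: "hand": the opening, from 0 (shut) to 1 (fully open); "travel": the shift along the tool's x, y, z each as a share of 100 cm, from -1 to 1, a list of three; "twist": the turn, a rotation vector about the tool's x, y, z each as a share of 360 degrees, from -1 to 1, a list of three. In form: {"hand": [hand, ...], "travel": [[x, y, z], ...], "twist": [[rx, ry, rz], ...]}. A call has 1 to 8 rows; each row is the pose to reach, as a shift and turn from the pose commanded when the call began, along the tool's axes at that moment, turning the shorter way round; what a row does not reach only later rows make up. A row lasts 1/10 s, in which the tool goes at most 50 mm and 8.59 degrees, less where a joint would pass 70% of its speed; a pose out of reach is approached as far as the arm can. A call with a number of a shift or a turn outside -1 to 1 is refused whole. A call with a gripper value outside its range is refused whole. The fingers move at their own pace and stop on an object; the grip force is fixed at half the most. Time passes only in rows, so rows that repeat a pose let the fingers close. It gives the time, the measured TCP pose, the force, the opening and the grip force at its end, in the units of the state.
- manip.state(): the state, without advancing time (a new reading comes with each control period).
- manip.camera(name): name is "side" or "top" or "wrist"; returns the picture (400x640x3 uint8, red, green, blue); there is no depth.
- manip.camera_params(name): a dict with "fx", "fy", "cx", "cy" (pixels), "R" (3x3) and "t" (3): a world point X has camera coordinates R X + t. Camera axes: x right, y down, z forward; pixel columns grow to the right and rows downward; lengths in m; the calibration is good to about 2 mm. A picture is of the moment at which its call begins: read the wrist's pose just before it. camera_params takes no time and is no camera call; for the wrist camera it gives the pose at the moment of the call.
- manip.finish_job(): hands the job in; it is judged then, once.
The state is a dict: "time_s": time; "q": joint angles; "dq": joint speeds; "joint_efforts": joint torques, N m; "tool_pos": TCP position; "eef_rot": TCP orientation; "force": force on the tool from outside, world axes, zero at the start; "moment": the same for the moment, N m; "opening": finger opening in m; "gripper_force": force on a finger pad.
Only numpy, scipy, OpenCV 4.12 (cv2) and the standard library are available. Lean on these libraries where they do the work, as an engineer would, in place of code of your own. Each camera call takes 0.05 s, during which the arm holds its last target. There are 200 camera calls.

## Working session

There is one attempt and no reset: what is moved stays moved. The work goes in short steps, Python scripts to look and compute and a tool call to move; the robot and the scene stay as the last step left them, time stands still between calls to the robot, and variables do not carry over. Pictures are saved under pics/ and viewed, at most 10 in all, crops included, and the job is handed in when it is done.

Besides the shell and the picture viewer there is one more tool, called after "Request:" by a JSON object that holds its "fn" and its "kwargs", one argument or row to a line. servo_tool: Moves the arm, as the interface text tells. Shift numbers are shares of 100 cm and turn numbers shares of 360 degrees, none past 1 either way. Its arguments: {"type":"object","properties":{"hand":{"type":"array"},"travel":{"type":"array"},"twist":{"type":"array"}},"required":["hand","travel","twist"]}

```bash
mkdir -p pics
cat > h.py <<'E'
import numpy as np, cv2
from bench import manip
from scipy.spatial.transform import Rotation as Ro
def cam(n):
    P=manip.camera_params(n); return manip.camera(n),P
def ray(P,uv,z):
    R=np.array(P["R"]);t=np.array(P["t"]);C=-R.T@t
    d=R.T@np.array([(uv[0]-P["cx"])/P["fx"],(uv[1]-P["cy"])/P["fy"],1]);return C+d*(z-C[2])/d[2]
def proj(P,X):
    c=np.array(P["R"])@X+np.array(P["t"]);return c[0]/c[2]*P["fx"]+P["cx"],c[1]/c[2]*P["fy"]+P["cy"]
def save(n,im): cv2.imwrite("pics/"+n,cv2.cvtColor(im,cv2.COLOR_RGB2BGR))
E
python3 - <<'E'
from h import *
for n in("top","side"):
    im,P=cam(n); save(n+"0.png",im); np.save(n+"0.npy",im)
    R=np.array(P["R"]);print(n,P["fx"],-R.T@np.array(P["t"]),R.round(3).tolist())
s=manip.state();print(s,manip.grip_depth)
E
```

```text
top 506.97898891399177 [ 0.14802146 -0.0442546   1.49940455] [[-0.01, -1.0, 0.003], [-0.977, 0.009, -0.211], [0.211, -0.005, -0.977]]
side 404.76283854388583 [0.24064144 0.60056083 0.67842895] [[-0.946, -0.324, -0.013], [-0.199, 0.612, -0.765], [0.256, -0.721, -0.644]]
{'time_s': 0.1, 'q': array([-1.37062496e+00,  4.91484952e-01,  1.55938180e+00, -1.35594818e-05,
        1.09166111e+00, -1.05604025e-01]), 'dq': array([-0.00068624, -0.00218556, -0.000944  ,  0.00072551,  0.0010979 ,
       -0.00022764]), 'joint_efforts': array([ 2.32417035e-03, -6.13625550e+01, -2.58605897e+01,  6.94131874e-02,
        4.70574468e-02, -5.34573303e-05]), 'tool_pos': array([ 0.18811365, -0.59576973,  0.1756314 ]), 'eef_rot': array([ 9.88334840e-01,  1.52295849e-01, -2.81100015e-05, -4.66798988e-04]), 'force': array([ 0.59366392, -0.32448486, -1.43135618]), 'moment': array([0.02315222, 0.02731173, 0.01974905]), 'gripper_force': 0.0, 'opening': 0.09505532937035603} 0.0188
```

View pics/top0.png

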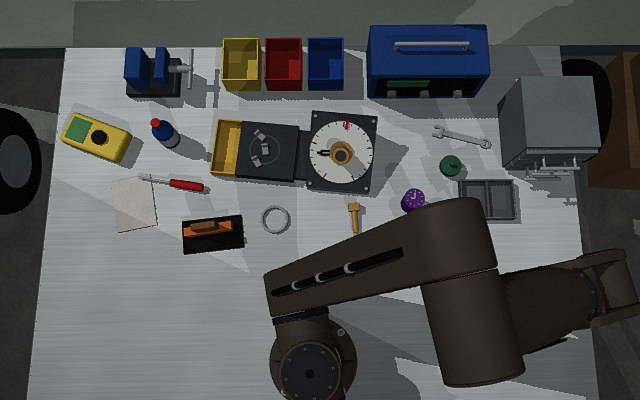

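View pics/side0.png

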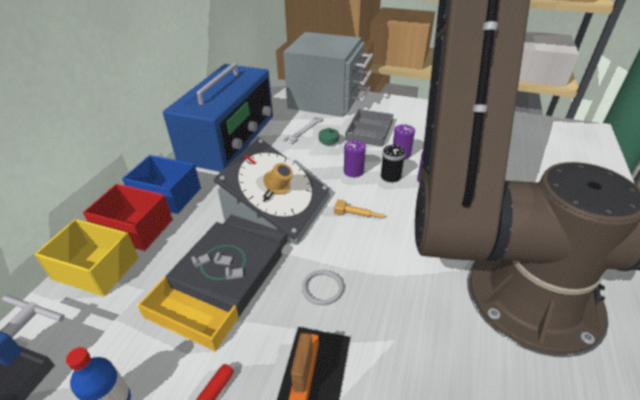

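The top view shows the scraper at (210,230) on its mat, the ring at (275,220), the pitot tip at (353,215), the chips near (262,145) and the dial at (341,153). The side view shows the black altimeter at (392,163), between purple look-alikes.

```bash
cat > m.py <<'E'
from h import *
im=np.load("top0.npy");P=manip.camera_params("top");hsv=cv2.cvtColor(im,cv2.COLOR_RGB2HSV)
def blob(lo,hi,box,name,z):
    m=cv2.inRange(hsv,np.array(lo),np.array(hi));k=np.zeros_like(m);x0,y0,x1,y1=box;k[y0:y1,x0:x1]=m[y0:y1,x0:x1]
    cs,_=cv2.findContours(k,cv2.RETR_EXTERNAL,cv2.CHAIN_APPROX_NONE)
    cs=[c for c in cs if cv2.contourArea(c)>8]
    for c in sorted(cs,key=cv2.contourArea)[::-1][:4]:
        r=cv2.minAreaRect(c);b=cv2.boxPoints(r)
        w=np.array([ray(P,p,z)[:2] for p in b])
        print(name,np.round(r[0],1),"area",cv2.contourArea(c),"world",ray(P,r[0],z)[:2].round(4),"corners",w.round(3).tolist())
blob((18,120,90),(32,255,255),(200,110,250,190),"trough",.04)
blob((0,0,0),(180,140,75),(238,110,303,190),"deck",.04)
blob((0,0,0),(180,255,45),(175,205,250,260),"mat",.004)
blob((5,150,120),(17,255,255),(175,205,250,260),"orange",.03)
blob((40,60,40),(90,255,255),(238,110,310,190),"green",.04)
blob((0,0,120),(180,60,255),(238,115,300,185),"chips",.046)
blob((0,0,130),(180,60,255),(300,105,385,200),"dial",.08)
blob((170,120,80),(180,255,255),(300,105,385,200),"red",.11)
blob((0,120,80),(6,255,255),(300,105,385,200),"red",.11)
blob((10,100,60),(22,255,255),(300,105,385,200),"brass",.12)
blob((120,60,30),(160,255,255),(380,170,480,240),"purple",.085)
blob((60,60,20),(90,255,255),(430,145,470,185),"gyro",.05)
c=im[105:200,200:385];d=im[200:260,175:250]
save("c0.png",np.vstack([cv2.resize(c,(740,380),interpolation=cv2.INTER_CUBIC)]))
E
python3 m.py
```

```text
trough [225.4 145.9] area 896.5 world [0.6252 0.263 ] corners [[0.546, 0.309], [0.719, 0.292], [0.707, 0.216], [0.534, 0.235]]
deck [271.1 151.9] area 3517.0 world [0.6051 0.1251] corners [[0.527, 0.23], [0.706, 0.22], [0.685, 0.018], [0.507, 0.033]]
mat [212.4 234.2] area 1336.0 world [0.3628 0.2996] corners [[0.403, 0.398], [0.423, 0.216], [0.324, 0.202], [0.304, 0.381]]
orange [190.5 231. ] area 56.0 world [0.3693 0.358 ] corners [[0.381, 0.378], [0.381, 0.34], [0.357, 0.339], [0.358, 0.376]]
orange [225.  224.5] area 47.0 world [0.3875 0.258 ] corners [[0.398, 0.276], [0.398, 0.241], [0.377, 0.24], [0.377, 0.275]]
green [271.4 149.8] area 51.5 world [0.6119 0.1245] corners [[0.568, 0.152], [0.662, 0.144], [0.656, 0.097], [0.563, 0.105]]
green [251.5 146. ] area 26.5 world [0.6242 0.1844] corners [[0.597, 0.201], [0.657, 0.183], [0.651, 0.168], [0.592, 0.185]]
chips [268.5 120. ] area 425.0 world [0.7043 0.1338] corners [[0.721, 0.227], [0.72, 0.041], [0.688, 0.041], [0.689, 0.226]]
chips [252. 183.] area 27.0 world [0.5081 0.1793] corners [[0.511, 0.221], [0.511, 0.138], [0.505, 
[... 228 characters left out ...]
], [0.736, -0.214], [0.635, -0.211], [0.638, 0.036]]
dial [342.  191.5] area 435.0 world [ 0.4722 -0.0848] corners [[0.451, 0.036], [0.495, 0.036], [0.493, -0.206], [0.449, -0.205]]
red [346.2 123.5] area 14.0 world [ 0.6671 -0.099 ] corners [[0.654, -0.092], [0.682, -0.097], [0.68, -0.106], [0.652, -0.101]]
brass [340.5 152.5] area 379.0 world [ 0.5766 -0.0811] corners [[0.608, -0.049], [0.608, -0.114], [0.545, -0.113], [0.546, -0.048]]
purple [411.6 199. ] area 386.5 world [ 0.4472 -0.2831] corners [[0.461, -0.239], [0.489, -0.307], [0.434, -0.327], [0.406, -0.26]]
gyro [449.8 165.7] area 322.0 world [ 0.5545 -0.4066] corners [[0.554, -0.363], [0.6, -0.41], [0.555, -0.45], [0.509, -0.403]]
```

View pics/c0.png

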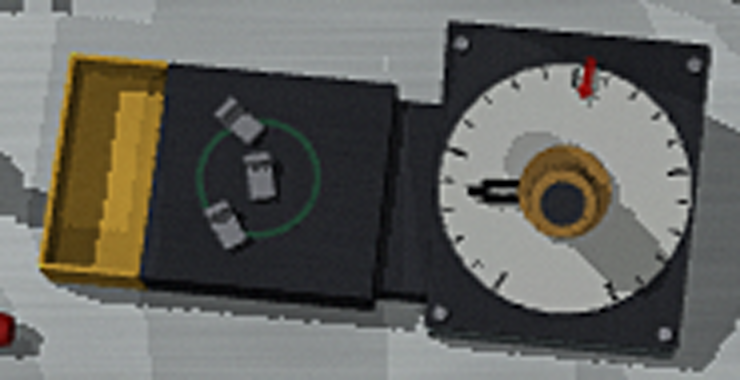

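The crop shows the ring centred at (258,178), the chips at (240,120), (260,175) and (227,225), the pointer pointing left at (469,190) and the mark's inner tip at (585,97). The trough is at the left.

```bash
cat >> h.py <<'E'
def go(pos,yaw=None,grasp=False,zax=None):
    """target TCP pos, yaw (deg) of tool y axis in world (tool down), print travel/twist shares"""
    s=manip.state();R0=Ro.from_quat(s["eef_rot"]);p0=s["tool_pos"]
    d=R0.inv().apply(np.array(pos)-p0)
    if zax is None: z=np.array([0,0,-1.])
    else: z=np.array(zax)/np.linalg.norm(zax)
    if yaw is None: yv=R0.apply([0,1,0])
    else: yv=np.array([np.cos(np.radians(yaw)),np.sin(np.radians(yaw)),0])
    y=yv-z*(yv@z);y/=np.linalg.norm(y);R=Ro.from_matrix(np.c_[np.cross(y,z),y,z])
    w=(R0.inv()*R).as_rotvec()
    print("travel",d.round(4).tolist(),"twist",(w/2/np.pi).round(4).tolist(),"rows",round(np.linalg.norm(d)/.05,1),round(np.degrees(np.linalg.norm(w))/8.59,1))
def st():
    s=manip.state();y=Ro.from_quat(s["eef_rot"]).apply([0,1,0])
    print(round(s["time_s"],2),s["tool_pos"].round(4),"yaw",np.degrees(np.arctan2(y[1],y[0])).round(2),"F",s["force"].round(1),"op",round(s["opening"],4),"gf",round(s["gripper_force"],1),"q",s["q"].round(2))
E
python3 - <<'E'
from h import *
P=manip.camera_params("top")
f=lambda u,v,z:ray(P,(200+u/4-.375,105+v/4-.375),z)[:2].round(4)
for n,u,v,z in [("trBL",73,55,.04),("trFL",42,270,.04),("dkBL",166,64,.04),("dkBR",396,86,.04),("dkFR",373,306,.04),("dkFL",142,288,.04),("ring",258.5,178.5,.04),("conBL",450,22,.133),("conBR",708,45,.133),("conFL",428,335,.027),("conFR",676,357,.027),("c0",240,120,.045),("c1",260,175,.045),("c2",227,225,.045),("knobtop",565,203,.125)]: print(n,f(u,v,z))
im=np.load("top0.npy");save("c1.png",cv2.resize(im[205:260,175:250],(600,440),interpolation=cv2.INTER_CUBIC))
go([.5,-.1,.35],10)
E
```

```text
trBL [0.7132 0.2888]
trFL [0.544  0.3055]
dkBL [0.7053 0.2178]
dkBR [0.6861 0.0428]
dkFR [0.5142 0.0592]
dkFL [0.5295 0.2308]
ring [0.6137 0.1458]
conBL [ 0.6999 -0.0012]
conBR [ 0.6808 -0.1855]
conFL [0.4948 0.019 ]
conFR [ 0.4763 -0.1655]
c0 [0.6583 0.1599]
c1 [0.6148 0.1441]
c2 [0.5761 0.168 ]
knobtop [ 0.5666 -0.0819]
travel [0.4467, -0.379, -0.174] twist [-0.0001, -0.0001, -0.2291] rows 12.2 9.6
```

View pics/c1.png

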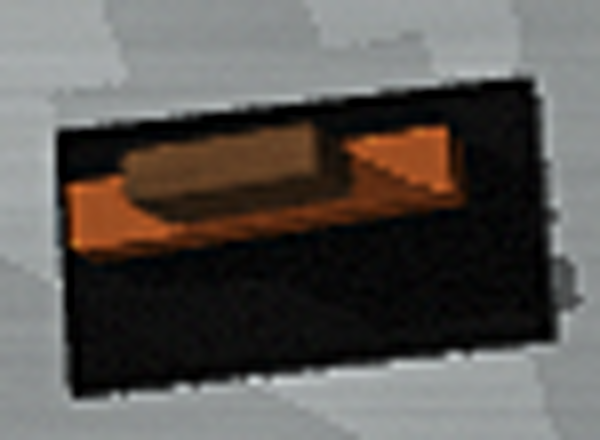

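The crop shows the blade top's corners at (68,187), (450,125), (82,248) and (462,193), the handle top centred at (226,160), and the mat at (60..555, 80..395).

Run:
```python
from h import *
P=manip.camera_params("top")
f=lambda u,v,z:ray(P,(175+u/8-.44,205+v/8-.44),z)[:2].round(4)
for n,u,v,z in [("TL",68,187,.034),("TR",450,125,.034),("BL",82,248,.034),("BR",462,193,.034),("handle",226,160,.094),("hL",127,152,.094),("hR",318,122,.094),("mTL",60,130,.004),("mTR",535,82,.004),("mBL",75,395,.004),("mBR",555,340,.004)]: print(n,f(u,v,z))
```

```text
TL [0.3779 0.3791]
TR [0.3995 0.2406]
BL [0.3554 0.3728]
BR [0.3743 0.2354]
handle [0.3775 0.3069]
hL [0.3807 0.3417]
hR [0.3907 0.2753]
mTL [0.4041 0.3918]
mTR [0.4207 0.2151]
mBL [0.3052 0.3812]
mBR [0.3238 0.2051]
```

Request:
{"fn": "servo_tool", "kwargs": {
  "hand": [1,1,1,1,1,1,1,1],
  "travel": [
    [0.447,-0.379,-0.174],
    [0.447,-0.379,-0.174],
    [0.447,-0.379,-0.174],
    [0.447,-0.379,-0.174],
    [0.447,-0.379,-0.174],
    [0.447,-0.379,-0.174],
    [0.447,-0.379,-0.174],
    [0.447,-0.379,-0.174]
  ],
  "twist": [
    [0,0,-0.229],
    [0,0,-0.229],
    [0,0,-0.229],
    [0,0,-0.229],
    [0,0,-0.229],
    [0,0,-0.229],
    [0,0,-0.229],
    [0,0,-0.229]
  ]
}}

```text
time_s: 0.9
tool_pos: [0.393, -0.2696, 0.2905]
eef_rot: [0.728, 0.686, -0.0, -0.0]
force: [1.0, -0.6, -0.3]
opening: 0.095
gripper_force: 0.0
```

Request:
{"fn": "servo_tool", "kwargs": {
  "hand": [1,1,1,1,1,1],
  "travel": [
    [0.175,0.095,-0.06],
    [0.175,0.095,-0.06],
    [0.175,0.095,-0.06],
    [0.175,0.095,-0.06],
    [0.175,0.095,-0.06],
    [0.175,0.095,-0.06]
  ],
  "twist": [
    [0,0,0],
    [0,0,0],
    [0,0,0],
    [0,0,0],
    [0,0,0],
    [0,0,0]
  ]
}}

```text
time_s: 1.5
tool_pos: [0.499, -0.1019, 0.3498]
eef_rot: [0.729, 0.685, -0.0, -0.0]
force: [-0.0, -1.1, -0.4]
opening: 0.0953
gripper_force: 0.0
```

Run:
```python
from h import *
st()
im,P=cam("wrist");save("w0.png",im);np.save("w0.npy",im);R=np.array(P["R"]);print(P["fx"],-R.T@P["t"],R.round(2).tolist())
im,P=cam("top");np.save("top1.npy",im);save("top1.png",im[150:260,340:500])
go([.377,.307,.2],8.3)
```

```text
1.5 [ 0.499  -0.1019  0.3498] yaw -3.57 F [-0.  -1.1 -0.4] op 0.0953 gf 0.0 q [-0.33  0.18  1.56 -0.    1.4  -0.27]
279.3005358693597 [ 0.50500426 -0.02775499  0.55871359] [[1.0, -0.06, -0.0], [-0.06, -0.96, 0.27], [-0.02, -0.27, -0.96]]
travel [0.4019, -0.1473, 0.1495] twist [-0.0002, -0.0, -0.0334] rows 9.1 1.4
```

View pics/w0.png

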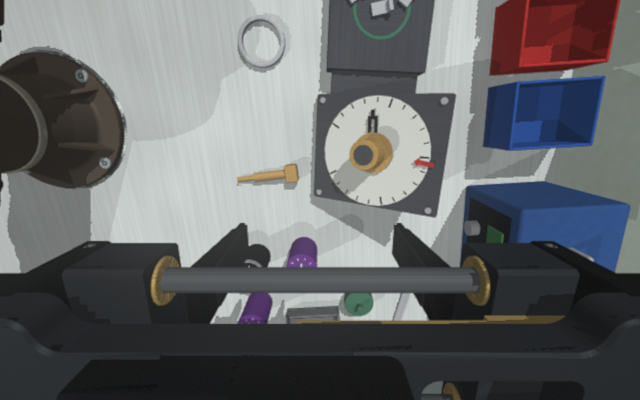

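The wrist view shows the dial with the pointer at (373,118) and the mark at (424,163). The black altimeter is partly hidden at (258,253), next to two purple ones.

Request:
{"fn": "servo_tool", "kwargs": {
  "hand": [1,1,1,1,1,1,1,1],
  "travel": [
    [0.402,-0.147,0.15],
    [0.402,-0.147,0.15],
    [0.402,-0.147,0.15],
    [0.402,-0.147,0.15],
    [0.402,-0.147,0.15],
    [0.402,-0.147,0.15],
    [0.402,-0.147,0.15],
    [0.402,-0.147,0.15]
  ],
  "twist": [
    [0,0,-0.033],
    [0,0,-0.033],
    [0,0,-0.033],
    [0,0,-0.033],
    [0,0,-0.033],
    [0,0,-0.033],
    [0,0,-0.033],
    [0,0,-0.033]
  ]
}}

```text
time_s: 2.4
tool_pos: [0.3917, 0.2592, 0.2168]
eef_rot: [0.656, 0.755, -0.0, 0.0]
force: [0.5, 0.4, 0.7]
opening: 0.0948
gripper_force: 0.0
```

Run:
```python
from h import *
st();go([.377,.307,.16],8.3)
im,P=cam("top");np.save("top2.npy",im);save("top2.png",cv2.resize(im[140:250,340:500],(800,550),interpolation=cv2.INTER_CUBIC))
```

```text
2.4 [0.3917 0.2592 0.2168] yaw 8.02 F [0.5 0.4 0.7] op 0.0948 gf 0.0 q [ 0.44  0.22  1.87 -0.    1.05  0.3 ]
travel [0.0494, -0.0079, 0.0568] twist [-0.0, 0.0001, -0.0008] rows 1.5 0.0
```

View pics/top2.png

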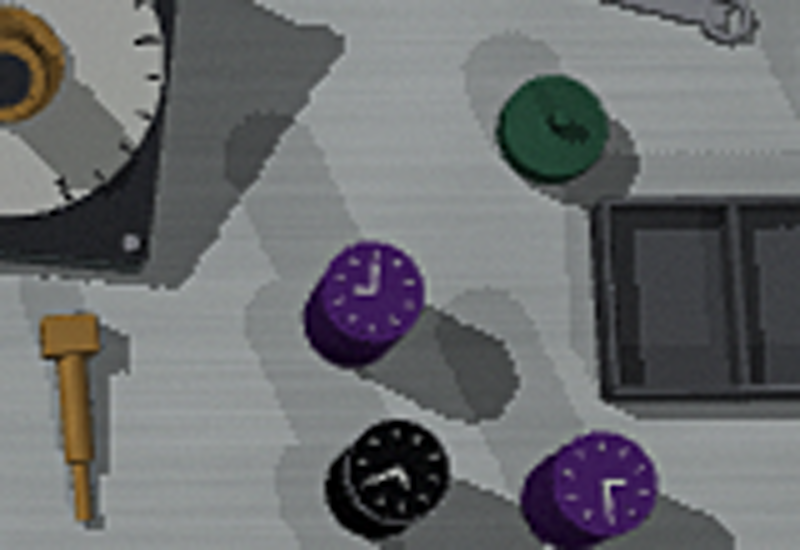

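The picture shows the altimeter's top centre at crop (397,472), the purple ones at (374,290) and (608,485), and the pitot tip at (70,415).

Request:
{"fn": "servo_tool", "kwargs": {
  "hand": [1,1,1,1,1,1,1,1],
  "travel": [
    [0.049,-0.008,0.057],
    [0.049,-0.008,0.057],
    [0.049,-0.008,0.057],
    [0.049,-0.008,0.09],
    [0.049,-0.008,0.12],
    [0.049,-0.008,0.145],
    [0.049,-0.008,0.162],
    [0.049,-0.008,0.162]
  ],
  "twist": [
    [0,0,-0.001],
    [0,0,-0.001],
    [0,0,-0.001],
    [0,0,-0.001],
    [0,0,-0.001],
    [0,0,-0.001],
    [0,0,-0.001],
    [0,0,-0.001]
  ]
}}

```text
time_s: 3.25
tool_pos: [0.3776, 0.3045, 0.0547]
eef_rot: [0.653, 0.757, -0.001, -0.0]
force: [0.0, -0.5, 0.3]
opening: 0.0952
gripper_force: 0.0
```

Request:
{"fn": "servo_tool", "kwargs": {
  "hand": [0,0,0,0,0,0,0],
  "travel": [
    [0,0,0],
    [0,0,0],
    [0,0,0],
    [0,0,0],
    [0,0,0],
    [0,0,0],
    [0,0,0]
  ],
  "twist": [
    [0,0,0],
    [0,0,0],
    [0,0,0],
    [0,0,0],
    [0,0,0],
    [0,0,0],
    [0,0,0]
  ]
}}

```text
time_s: 3.95
tool_pos: [0.3773, 0.3066, 0.0557]
eef_rot: [0.653, 0.758, -0.0, 0.0]
force: [0.1, -0.4, -0.1]
opening: 0.0445
gripper_force: 0.0
```

Run:
```python
from h import *
st()
P=manip.camera_params("top")
for u,v in((397,472),(374,290),(608,485)):print(ray(P,(340+u/5-.4,140+v/5-.4),.085))
# stand-> world
c,s=np.cos(np.radians(-5.6)),np.sin(np.radians(-5.6));O=np.array([.6014,.0607])
S=lambda x,y:(O+np.array([c*x-s*y,s*x+c*y])).round(4)
for y in(.02,.03,.165,.17):print(y,S(.006,y))
print("hand->");go([*S(.006,.025),.20],84.4)
```

```text
3.95 [0.3773 0.3066 0.0557] yaw 8.53 F [ 0.1 -0.4 -0.1] op 0.0445 gf 0.0 q [ 0.55  0.47  2.02 -0.    0.65  0.4 ]
[ 0.34649317 -0.29943722  0.085     ]
[ 0.4512868  -0.29118626  0.085     ]
[ 0.33803348 -0.41770729  0.085     ]
0.02 [0.6093 0.08  ]
0.03 [0.6103 0.09  ]
0.165 [0.6235 0.2243]
0.17 [0.624  0.2293]
hand->
travel [-0.2536, 0.197, -0.1443] twist [-0.0, 0.0, -0.2108] rows 7.0 8.8
```

Fingers are slow; keep closing, then lift a little.

Request:
{"fn": "servo_tool", "kwargs": {
  "hand": [0,0,0,0,0,0,0,0],
  "travel": [
    [0,0,0],
    [0,0,0],
    [0,0,0],
    [0,0,0],
    [0,0,0],
    [0,0,0],
    [0,0,0],
    [0,0,0]
  ],
  "twist": [
    [0,0,0],
    [0,0,0],
    [0,0,0],
    [0,0,0],
    [0,0,0],
    [0,0,0],
    [0,0,0],
    [0,0,0]
  ]
}}

```text
time_s: 4.75
tool_pos: [0.3779, 0.3071, 0.0569]
eef_rot: [0.653, 0.758, 0.001, 0.0]
force: [-2.9, 1.2, 16.8]
opening: 0.0004
gripper_force: 8.4
```

Request:
{"fn": "servo_tool", "kwargs": {
  "hand": [0,0,0,0,0,0,0,0],
  "travel": [
    [0,0,-0.02],
    [0,0,-0.05],
    [0,0,-0.09],
    [0,0,-0.12],
    [0,0,-0.145],
    [0,0,-0.145],
    [0,0,-0.145],
    [0,0,-0.145]
  ],
  "twist": [
    [0,0,0],
    [0,0,0],
    [0,0,0],
    [0,0,0],
    [0,0,0],
    [0,0,0],
    [0,0,0],
    [0,0,0]
  ]
}}

```text
time_s: 5.55
tool_pos: [0.3769, 0.3063, 0.1996]
eef_rot: [0.653, 0.758, -0.001, -0.0]
force: [0.6, -0.2, 0.3]
opening: 0.0006
gripper_force: 0.0
```

Run:
```python
from h import *
st();go([.6098,.085,.2],84.4)
im,P=cam("side");save("s1.png",im[200:,200:520])
```

```text
5.55 [0.3769 0.3063 0.1996] yaw 8.52 F [ 0.6 -0.2  0.3] op 0.0006 gf 0.0 q [ 0.55  0.27  1.86 -0.    1.02  0.4 ]
travel [-0.2533, 0.1975, -0.0005] twist [-0.0003, -0.0001, -0.2108] rows 6.4 8.8
```

View pics/s1.png

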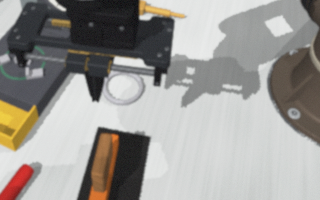

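Run:
```python
from h import *
for n in("side","top"):
    P=manip.camera_params(n)
    for X in([.377,.307,.2],[.377,.307,.094],[.377,.307,.004]):print(n,proj(P,np.array(X)))
im,P=cam("side");np.save("side1.npy",im)
P=manip.camera_params("side")
f=lambda u,v,z:ray(P,(200+u,200+v),z)[:2].round(4)
print("handle top",f(107,137,.094),"mat",f(98,128,.004),f(149,136,.004))
# bezel ring crosscheck
print("ring side",ray(P,(323,287),.01),"ring top",ray(manip.camera_params("top"),(275.5,220),.01))
st()
```

```text
side (np.float64(297.0345234157867), np.float64(312.1647813392409))
side (np.float64(300.1310875687928), np.float64(352.14602440900427))
side (np.float64(302.2729434875968), np.float64(379.80056598437625))
top (np.float64(192.85809234193187), np.float64(218.25691218278513))
top (np.float64(202.7807302039929), np.float64(224.7380981839357))
top (np.float64(210.1356034452951), np.float64(229.54209306457358))
handle top [0.3757 0.2796] mat [0.4188 0.2181] [0.3242 0.2039]
ring side [0.40251531 0.11869771 0.01      ] ring top [0.40295244 0.11234689 0.01      ]
5.65 [0.3771 0.3063 0.1996] yaw 8.51 F [-0.2 -0.6  0.4] op 0.0003 gf 0.0 q [ 0.55  0.27  1.86 -0.    1.02  0.4 ]
```

Run:
```python
from h import *
a=cv2.imread("pics/side0.png")[300:400,240:400];b=cv2.cvtColor(np.load("side1.npy"),cv2.COLOR_RGB2BGR)[250:400,200:400]
t,P=cam("top");t=cv2.cvtColor(t,cv2.COLOR_RGB2BGR)[190:265,150:250]
r=lambda x:cv2.resize(x,(400,300),interpolation=cv2.INTER_CUBIC)
cv2.imwrite("pics/cmp.png",np.vstack([np.hstack([r(a[:,:]),r(b)]),np.hstack([r(t),r(t)])]))
```

```text
(no output)
```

View pics/cmp.png

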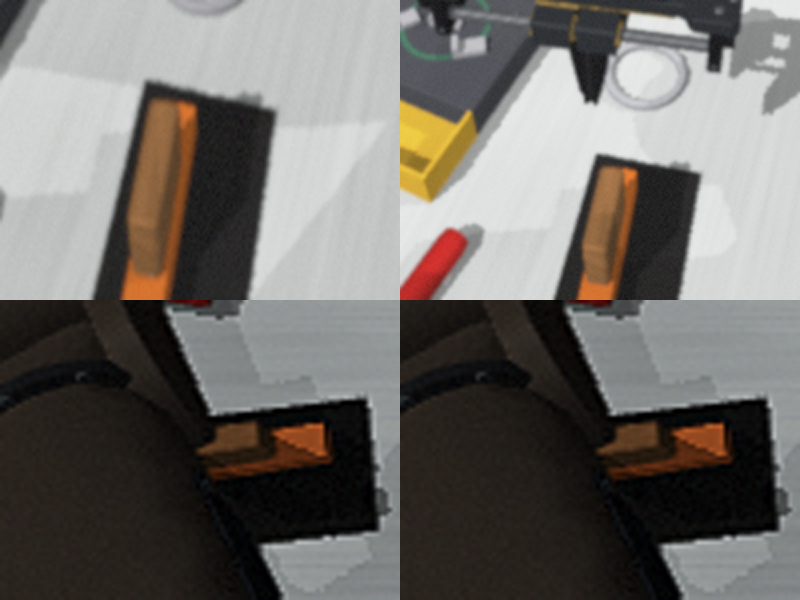

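The scraper is unmoved, but the shut fingertips appear at side (296,300), while the reported TCP projects to (297,312). I'll check the offset with the cameras.

Run:
```python
from h import *
s=manip.state();R=Ro.from_quat(s["eef_rot"]);p=s["tool_pos"]
im,P=cam("wrist");print("wrist tcp",[np.round(proj(P,p+R.apply([0,0,d])),1) for d in(0,-.03)])
S=manip.camera_params("side")
for o in([0,0,0],[0,0,.02],[0,0,.03],[0,-.03,0],[-.03,0,0]):print(o,np.round(proj(S,p+np.array(o)),1))
C=-np.array(P["R"]).T@P["t"];print("cam in tool",R.inv().apply(C-p))
g=cv2.cvtColor(im,cv2.COLOR_RGB2BGR);b=cv2.cvtColor(np.load("side1.npy"),cv2.COLOR_RGB2BGR)[240:340,240:360]
cv2.imwrite("pics/w2.png",np.hstack([g[150:350,220:420].repeat(2,0).repeat(2,1),cv2.resize(b,(400,400))]))
# FK check: reach of wrist vs q
print(s["q"])
```

```text
wrist tcp [array([318.7, 218.2]), array([318.5, 232.8])]
[0, 0, 0] [297.1 311.9]
[0, 0, 0.02] [296.5 303.2]
[0, 0, 0.03] [296.1 298.7]
[0, -0.03, 0] [304.7 294.6]
[-0.03, 0, 0] [317.8 317.9]
cam in tool [ 0.07410427  0.00131776 -0.20890688]
[ 5.46237824e-01  2.67044532e-01  1.85685957e+00 -1.06885785e-04
  1.01942709e+00  3.97686748e-01]
```

View pics/w2.png

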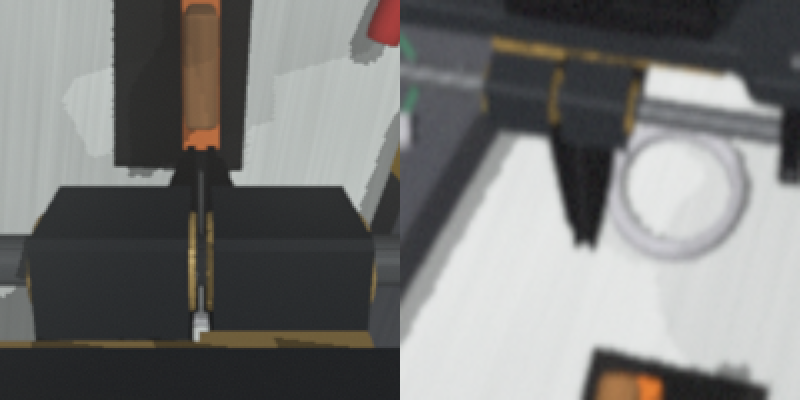

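The wrist crop shows the handle at columns 185–215, rows 10–130, with the fingertips at (200,148), centred across the handle. I'll ray-cast the handle from the wrist view.

Run:
```python
from h import *
im,P=cam("wrist");np.save("w3.npy",im)
for n,u,v,z in [("h far top",200,8,.094),("h near top",200,130,.094),("blade near",200,150,.034),("mat nearL",115,167,.004),("mat nearR",242,167,.004),]:print(n,ray(P,(220+u/2,150+v/2),z).round(4))
T=manip.camera_params("top")
print([np.round(proj(T,np.array(x)),1) for x in ([.377,.307,.094],)])
print("bench px",manip.camera_params("wrist")["cy"])
```

```text
h far top [0.3723 0.3446 0.094 ]
h near top [0.3829 0.2733 0.094 ]
blade near [0.388 0.238 0.034]
mat nearL [0.3262 0.2029 0.004 ]
mat nearR [0.424  0.2175 0.004 ]
[array([202.8, 224.7])]
bench px 198.17703263710663
```

The wrist view confirms the handle position, so x and y are right. The fingertips appear higher than the TCP, so they probably slipped over the handle's top. I'll open again and grasp 20 mm lower, which still clears the blade.

Request:
{"fn": "servo_tool", "kwargs": {
  "hand": [0.7,0.7,0.7,0.7,0.7,0.7,0.7,0.7],
  "travel": [
    [0,0,0],
    [0,0,0],
    [0,0,0],
    [0,0,0],
    [0,0,0],
    [0,0,0],
    [0,0,0],
    [0,0,0.04]
  ],
  "twist": [
    [0,0,0],
    [0,0,0],
    [0,0,0],
    [0,0,0],
    [0,0,0],
    [0,0,0],
    [0,0,0],
    [0,0,0]
  ]
}}

```text
time_s: 6.6
tool_pos: [0.3796, 0.3079, 0.1636]
eef_rot: [0.653, 0.758, 0.004, 0.001]
force: [1.0, 1.4, -1.4]
opening: 0.0589
gripper_force: 0.0
```

Request:
{"fn": "servo_tool", "kwargs": {
  "hand": [0.7,0.7,0.7,0.7,0.5,0,0,0],
  "travel": [
    [0,0,0.03],
    [0,0,0.06],
    [0,0,0.09],
    [0,0,0.11],
    [0,0,0.123],
    [0,0,0.123],
    [0,0,0.123],
    [0,0,0.123]
  ],
  "twist": [
    [0,0,0],
    [0,0,0],
    [0,0,0],
    [0,0,0],
    [0,0,0],
    [0,0,0],
    [0,0,0],
    [0,0,0]
  ]
}}

```text
time_s: 7.4
tool_pos: [0.3778, 0.3068, 0.0384]
eef_rot: [0.653, 0.758, 0.001, 0.0]
force: [0.2, -1.6, -0.2]
opening: 0.0403
gripper_force: 0.0
```

Request:
{"fn": "servo_tool", "kwargs": {
  "hand": [0,0,0,0,0,0],
  "travel": [
    [0,0,0],
    [0,0,0],
    [0,0,0],
    [0,0,0],
    [0,0,0],
    [0,0,0]
  ],
  "twist": [
    [0,0,0],
    [0,0,0],
    [0,0,0],
    [0,0,0],
    [0,0,0],
    [0,0,0]
  ]
}}

```text
time_s: 8.0
tool_pos: [0.3776, 0.3066, 0.0381]
eef_rot: [0.653, 0.758, 0.0, 0.0]
force: [-0.7, -0.9, 6.9]
opening: 0.0199
gripper_force: 30.0
```

Gripped: opening 19.9 mm at 30 N. Lift it, then turn it over the deck.

Request:
{"fn": "servo_tool", "kwargs": {
  "hand": [0,0,0,0,0,0],
  "travel": [
    [0,0,-0.02],
    [0,0,-0.05],
    [0,0,-0.09],
    [0,0,-0.13],
    [0,0,-0.13],
    [0,0,-0.13]
  ],
  "twist": [
    [0,0,0],
    [0,0,0],
    [0,0,0],
    [0,0,0],
    [0,0,0],
    [0,0,0]
  ]
}}

```text
time_s: 8.6
tool_pos: [0.3772, 0.3065, 0.1677]
eef_rot: [0.653, 0.758, 0.0, 0.0]
force: [-1.4, -0.3, -2.9]
opening: 0.0201
gripper_force: 29.9
```

Run:
```python
from h import *
st();go([.6098,.085,.168],84.4)
```

```text
8.6 [0.3772 0.3065 0.1677] yaw 8.51 F [-1.4 -0.3 -2.9] op 0.0201 gf 29.9 q [ 0.55  0.3   1.9  -0.    0.94  0.4 ]
travel [-0.2535, 0.1972, -0.0002] twist [0.0001, 0.0, -0.2108] rows 6.4 8.8
```

Request:
{"fn": "servo_tool", "kwargs": {
  "hand": [0,0,0,0,0,0,0,0],
  "travel": [
    [-0.03,0.024,0],
    [-0.063,0.049,0],
    [-0.095,0.074,0],
    [-0.127,0.099,0],
    [-0.158,0.123,0],
    [-0.19,0.148,0],
    [-0.222,0.172,0],
    [-0.2535,0.197,0]
  ],
  "twist": [
    [0,0,-0.022],
    [0,0,-0.046],
    [0,0,-0.069],
    [0,0,-0.092],
    [0,0,-0.115],
    [0,0,-0.138],
    [0,0,-0.161],
    [0,0,-0.184]
  ]
}}

```text
time_s: 9.4
tool_pos: [0.6098, 0.0835, 0.1651]
eef_rot: [0.13, 0.992, -0.0, -0.002]
force: [0.2, 0.2, -2.9]
opening: 0.0198
gripper_force: 29.9
```

Request:
{"fn": "servo_tool", "kwargs": {
  "hand": [0,0,0,0],
  "travel": [
    [0,0,0],
    [0,0,0],
    [0,0,0],
    [0,0,0]
  ],
  "twist": [
    [0,0,-0.027],
    [0,0,-0.027],
    [0,0,-0.027],
    [0,0,-0.027]
  ]
}}

```text
time_s: 9.8
tool_pos: [0.609, 0.0856, 0.167]
eef_rot: [0.049, 0.999, -0.0, -0.001]
force: [-0.6, -0.1, -2.2]
opening: 0.0198
gripper_force: 30.0
```

Run:
```python
from h import *
st();go([.6098,.085,.085],84.4)
im,P=cam("wrist");save("w4.png",im)
```

```text
9.8 [0.609  0.0856 0.167 ] yaw 84.33 F [-0.6 -0.1 -2.2] op 0.0198 gf 30.0 q [ 0.03  0.49  1.59 -0.    1.06 -1.44]
travel [-0.0009, -0.0005, 0.082] twist [-0.0, -0.0002, -0.0002] rows 1.6 0.0
```

View pics/w4.png

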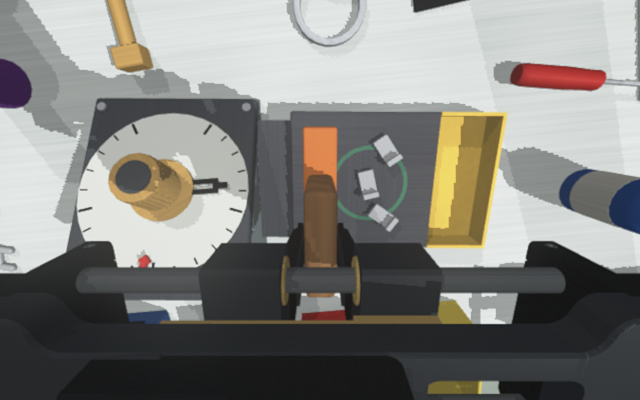

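The wrist view shows the orange blade at (320,155) parallel to the deck edge, with all three chips (386,150), (368,184), (383,216) between it and the trough. That was my tenth picture, so I'll work from numbers from here.

Request:
{"fn": "servo_tool", "kwargs": {
  "hand": [0,0,0,0,0,0],
  "travel": [
    [0,0,0.03],
    [0,0,0.06],
    [0,0,0.08],
    [0,0,0.088],
    [0,0,0.091],
    [0,0,0.091]
  ],
  "twist": [
    [0,0,0],
    [0,0,0],
    [0,0,0],
    [0,0,0],
    [0,0,0],
    [0,0,0]
  ]
}}

```text
time_s: 10.45
tool_pos: [0.61, 0.0852, 0.0772]
eef_rot: [0.048, 0.999, -0.0, 0.0]
force: [0.6, -0.4, -1.9]
opening: 0.0193
gripper_force: 30.0
```

Run:
```python
from h import *
st()
```

```text
10.45 [0.61   0.0852 0.0772] yaw 84.46 F [ 0.6 -0.4 -1.9] op 0.0193 gf 30.0 q [ 0.03  0.59  1.68 -0.    0.87 -1.44]
```

Request:
{"fn": "servo_tool", "kwargs": {
  "hand": [0,0,0,0,0,0,0,0],
  "travel": [
    [0,0,0.001],
    [0,0.01,0.0015],
    [0,0.02,0.0015],
    [0,0.032,0.0015],
    [0,0.044,0.0015],
    [0,0.056,0.0015],
    [0,0.068,0.0015],
    [0,0.08,0.0015]
  ],
  "twist": [
    [0,0,0],
    [0,0,0],
    [0,0,0],
    [0,0,0],
    [0,0,0],
    [0,0,0],
    [0,0,0],
    [0,0,0]
  ]
}}

```text
time_s: 11.25
tool_pos: [0.6175, 0.1658, 0.0751]
eef_rot: [0.048, 0.999, -0.0, -0.0]
force: [0.2, -0.8, -2.0]
opening: 0.0199
gripper_force: 30.0
```

Request:
{"fn": "servo_tool", "kwargs": {
  "hand": [0,0,0,0,0,0,0,0],
  "travel": [
    [0,0.01,0],
    [0,0.02,0],
    [0,0.03,0],
    [0,0.04,0],
    [0,0.05,0],
    [0,0.06,0],
    [0,0.065,0],
    [0,0.065,0]
  ],
  "twist": [
    [0,0,0],
    [0,0,0],
    [0,0,0],
    [0,0,0],
    [0,0,0],
    [0,0,0],
    [0,0,0],
    [0,0,0]
  ]
}}

```text
time_s: 12.05
tool_pos: [0.6237, 0.2301, 0.0751]
eef_rot: [0.048, 0.999, -0.0, 0.0]
force: [-0.5, 0.2, -1.2]
opening: 0.0198
gripper_force: 30.0
```

```bash
cat >> h.py <<'E'
c_,s_=np.cos(np.radians(-5.6)),np.sin(np.radians(-5.6));O=np.array([.6014,.0607])
def loc(w): d=np.array(w[:2])-O;return np.array([c_*d[0]+s_*-d[1]*-1,-s_*d[0]+c_*d[1]]).round(4)
def chips(n,z=.045):
    im,P=cam(n);hsv=cv2.cvtColor(im,cv2.COLOR_RGB2HSV)
    m=cv2.inRange(hsv,np.array((0,0,85)),np.array((180,45,255)))
    poly=np.array([proj(P,np.array([*(O+np.array([c_*x-s_*y,s_*x+c_*y])),zz])) for x,y,zz in((-.075,.0,z),(.075,.0,z),(.075,.232,z),(-.075,.232,z))]).astype(np.int32)
    k=np.zeros_like(m);cv2.fillPoly(k,[poly],255);m&=k
    cs,_=cv2.findContours(m,cv2.RETR_EXTERNAL,cv2.CHAIN_APPROX_NONE)
    for q in cs:
        a=cv2.contourArea(q)
        if a>6:
            u=cv2.minAreaRect(q)[0];print(n,np.round(u,1),"a",a,"deck",loc(ray(P,u,z)),"floor",loc(ray(P,u,.012)))
E
python3 - <<'E'
from h import *
st();chips("side");chips("top")
E
```

```text
12.05 [0.6237 0.2301 0.0751] yaw 84.52 F [-0.5  0.2 -1.2] op 0.0198 gf 30.0 q [ 0.25  0.65  1.55 -0.    0.94 -1.22]
side [199.8 316.8] a 299.0 deck [-0.0384  0.213 ] floor [-0.019   0.1979]
side [173.6 293.9] a 102.5 deck [0.0382 0.1925] floor [0.0616 0.1764]
side [237.7 286.7] a 30.0 deck [-0.0641  0.1286] floor [-0.046   0.1092]
side [219.7 256. ] a 392.0 deck [0.0134 0.0775] floor [0.0355 0.0554]
side [221.6 237.9] a 869.0 deck [0.0401 0.0325] floor [0.0636 0.008 ]
```

Request:
{"fn": "servo_tool", "kwargs": {
  "hand": [0,0,0,0],
  "travel": [
    [0,0,-0.03],
    [0,0,-0.07],
    [0,0,-0.1],
    [0,0,-0.1]
  ],
  "twist": [
    [0,0,0],
    [0,0,0],
    [0,0,0],
    [0,0,0]
  ]
}}

```text
time_s: 12.55
tool_pos: [0.6255, 0.2293, 0.1798]
eef_rot: [0.048, 0.999, 0.001, 0.003]
force: [0.3, 0.3, -2.9]
opening: 0.02
gripper_force: 30.0
```

```bash
cat >> h.py <<'E'
def look(n):
    """rectified stand-plane view (floor height) statistics: bright grey blobs inside trough and deck"""
    im,P=cam(n);np.save(n+"L.npy",im);hsv=cv2.cvtColor(im,cv2.COLOR_RGB2HSV)
    for nm,z,x0,x1,y0,y1 in(("deck",.043,-.08,.08,-.005,.162),("trough",.012,-.08,.08,.168,.238)):
        q=[(x0,y0),(x1,y0),(x1,y1),(x0,y1)]
        px=np.float32([proj(P,np.array([*(O+np.array([c_*x-s_*y,s_*x+c_*y])),z])) for x,y in q])
        W,H=int((x1-x0)*1000),int((y1-y0)*1000)
        M=cv2.getPerspectiveTransform(px,np.float32([(0,0),(W,0),(W,H),(0,H)]))
        w=cv2.warpPerspective(im,M,(W,H));h=cv2.cvtColor(w,cv2.COLOR_RGB2HSV)
        med=np.median(w.reshape(-1,3),0)
        m=((h[...,1]<70)&(h[...,2]>(70 if nm=="deck" else 60))).astype(np.uint8)*255
        k,_,stt,ce=cv2.connectedComponentsWithStats(m)
        print(n,nm,"med",med,[(int(a[4]),round(x0+b[0]/1000,3),round(y0+b[1]/1000,3)) for a,b in zip(stt[1:],ce[1:]) if a[4]>60])
E
python3 - <<'E'
from h import *
st();look("side");look("top");look("wrist");go([.372,.303,.175],8.5)
E
```

```text
12.55 [0.6255 0.2293 0.1798] yaw 84.45 F [ 0.3  0.3 -2.9] op 0.02 gf 30.0 q [ 0.25  0.54  1.45 -0.    1.14 -1.22]
side deck med [78. 79. 83.] [(5745, np.float64(0.035), np.float64(0.024)), (8731, np.float64(-0.011), np.float64(0.131))]
side trough med [175. 158.  56.] [(670, np.float64(0.062), np.float64(0.177)), (1516, np.float64(-0.018), np.float64(0.196))]
top deck med [40. 42. 47.] []
top trough med [37. 32. 27.] [(180, np.float64(0.068), np.float64(0.182))]
wrist deck med [86. 89. 93.] [(14759, np.float64(0.004), np.float64(0.074)), (2512, np.float64(0.006), np.float64(0.101))]
wrist trough med [170. 139.  75.] [(1099, np.float64(-0.016), np.float64(0.199))]
travel [0.2571, 0.0495, -0.0006] twist [-0.0002, -0.0001, 0.211] rows 5.2 8.8
```

The trough shows one chip-sized blob and one of two-chip size, so all three are in. Return the scraper.

Request:
{"fn": "servo_tool", "kwargs": {
  "hand": [0,0,0,0,0,0,0,0],
  "travel": [
    [0.03,0.006,0],
    [0.062,0.012,0],
    [0.095,0.018,0],
    [0.128,0.025,0],
    [0.16,0.031,0],
    [0.193,0.037,0],
    [0.225,0.043,0],
    [0.257,0.05,0]
  ],
  "twist": [
    [0,0,0.022],
    [0,0,0.046],
    [0,0,0.069],
    [0,0,0.092],
    [0,0,0.115],
    [0,0,0.138],
    [0,0,0.161],
    [0,0,0.184]
  ]
}}

```text
time_s: 13.5
tool_pos: [0.3708, 0.3034, 0.1737]
eef_rot: [0.589, 0.808, -0.001, -0.001]
force: [0.5, 1.3, -2.3]
opening: 0.0197
gripper_force: 30.0
```

Request:
{"fn": "servo_tool", "kwargs": {
  "hand": [0,0,0,0],
  "travel": [
    [0,0,0],
    [0,0,0],
    [0,0,0],
    [0,0,0]
  ],
  "twist": [
    [0,0,0.027],
    [0,0,0.027],
    [0,0,0.027],
    [0,0,0.027]
  ]
}}

```text
time_s: 13.9
tool_pos: [0.373, 0.3035, 0.1745]
eef_rot: [0.652, 0.759, -0.001, -0.0]
force: [0.7, 0.1, -2.2]
opening: 0.0197
gripper_force: 30.0
```

Run:
```python
from h import *
st();go([.372,.303,.0385],8.5);look("side");look("top")
```

```text
13.9 [0.373  0.3035 0.1745] yaw 8.66 F [ 0.7  0.1 -2.2] op 0.0197 gf 30.0 q [ 0.55  0.29  1.9  -0.    0.95  0.39]
travel [-0.0003, -0.001, 0.136] twist [-0.0001, 0.0001, 0.0005] rows 2.7 0.0
side deck med [87. 89. 96.] [(2062, np.float64(-0.046), np.float64(0.014)), (15810, np.float64(0.01), np.float64(0.101)), (100, np.float64(0.028), np.float64(0.046)), (104, np.float64(0.01), np.float64(0.061))]
side trough med [196. 178.  63.] [(667, np.float64(0.062), np.float64(0.177)), (1511, np.float64(-0.018), np.float64(0.196))]
top deck med [36. 38. 42.] []
top trough med [94. 72. 28.] [(282, np.float64(0.065), np.float64(0.184)), (1209, np.float64(-0.017), np.float64(0.2))]
```

Request:
{"fn": "servo_tool", "kwargs": {
  "hand": [0,0,0,0,0,0,0,0],
  "travel": [
    [0,0,0.04],
    [0,0,0.08],
    [0,0,0.11],
    [0,0,0.125],
    [0,0,0.132],
    [0,0,0.136],
    [0,0,0.136],
    [0,0,0.136]
  ],
  "twist": [
    [0,0,0],
    [0,0,0],
    [0,0,0],
    [0,0,0],
    [0,0,0],
    [0,0,0],
    [0,0,0],
    [0,0,0]
  ]
}}

```text
time_s: 14.8
tool_pos: [0.3732, 0.3041, 0.0399]
eef_rot: [0.653, 0.758, 0.001, 0.0]
force: [-0.8, -0.1, -3.6]
opening: 0.0197
gripper_force: 30.0
```

Request:
{"fn": "servo_tool", "kwargs": {
  "hand": [0.6,0.6,0.6,0.6,0.6,0.6,0.6,0.6],
  "travel": [
    [0,0,0],
    [0,0,0],
    [0,0,0],
    [0,0,0],
    [0,0,0],
    [0,0,0],
    [0,0,0],
    [0,0,0]
  ],
  "twist": [
    [0,0,0],
    [0,0,0],
    [0,0,0],
    [0,0,0],
    [0,0,0],
    [0,0,0],
    [0,0,0],
    [0,0,0]
  ]
}}

```text
time_s: 15.6
tool_pos: [0.3727, 0.3038, 0.0391]
eef_rot: [0.653, 0.758, -0.0, 0.0]
force: [1.2, 0.4, -0.4]
opening: 0.0574
gripper_force: 0.0
```

Request:
{"fn": "servo_tool", "kwargs": {
  "hand": [1,1,1,1,1,1,1],
  "travel": [
    [0,0,-0.03],
    [0,0,-0.08],
    [0,0,-0.13],
    [0,0,-0.18],
    [0,0,-0.23],
    [0,0,-0.25],
    [0,0,-0.25]
  ],
  "twist": [
    [0,0,0],
    [0,0,0],
    [0,0,0],
    [0,0,0],
    [0,0,0],
    [0,0,0],
    [0,0,0]
  ]
}}

```text
time_s: 16.3
tool_pos: [0.3735, 0.3043, 0.2921]
eef_rot: [0.653, 0.758, 0.003, 0.001]
force: [0.4, 0.4, -0.4]
opening: 0.0948
gripper_force: 0.0
```

Run:
```python
from h import *
st()
im,P=cam("wrist");hsv=cv2.cvtColor(im,cv2.COLOR_RGB2HSV)
m=cv2.inRange(hsv,np.array((5,150,120)),np.array((17,255,255)))
m[280:]=0
ys,xs=np.nonzero(m);print(len(xs),[ray(P,(xs.mean(),y),.034).round(3) for y in (ys.min(),ys.max())])
im,P=cam("top");hsv=cv2.cvtColor(im,cv2.COLOR_RGB2HSV);np.save("top3.npy",im)
m=cv2.inRange(hsv,np.array((120,60,30)),np.array((160,255,255)))
k,_,q,ce=cv2.connectedComponentsWithStats(m);print([(q[i,4],ce[i].round(1)) for i in range(1,k) if q[i,4]>50])
w=cv2.inRange(hsv,np.array((0,0,0)),np.array((180,255,40)));c=w[215:255,400:440]
k,_,q,ce=cv2.connectedComponentsWithStats(c)
for i in range(1,k):
    if q[i,4]>50: print("black",q[i],ce[i]+[400,215])
```

```text
16.3 [0.3735 0.3043 0.2921] yaw 8.52 F [ 0.4  0.4 -0.4] op 0.0948 gf 0.0 q [ 0.55  0.17  1.73 -0.    1.24  0.4 ]
460 [array([0.364, 0.372, 0.034]), array([0.384, 0.237, 0.034])]
[(np.int32(400), array([412.4, 200. ])), (np.int32(461), array([457.2, 237.8])), (np.int32(419), array([423.6, 269.7]))]
black [  5   9  25  24 345] [417.02028986 235.33623188]
```

Run:
```python
from h import *
P=manip.camera_params("top");print("third purple",ray(P,(423.6,267.),.085))
go([.47,0,.3],-15);go([.40,-.25,.28],-45)
```

```text
third purple [ 0.25420641 -0.30789481  0.085     ]
travel [-0.3148, 0.0515, -0.0114] twist [-0.0, 0.0, 0.0653] rows 6.4 2.7
travel [-0.5516, -0.0547, 0.0087] twist [-0.0, 0.0001, 0.1487] rows 11.1 6.2
```

Request:
{"fn": "servo_tool", "kwargs": {
  "hand": [1,1,1,1,1,1,1],
  "travel": [
    [-0.315,0.05,-0.012],
    [-0.315,0.05,-0.012],
    [-0.315,0.05,-0.012],
    [-0.315,0.05,-0.012],
    [-0.315,0.05,-0.012],
    [-0.315,0.05,-0.012],
    [-0.315,0.05,-0.012]
  ],
  "twist": [
    [0,0,0.06],
    [0,0,0.06],
    [0,0,0.06],
    [0,0,0.06],
    [0,0,0.06],
    [0,0,0.06],
    [0,0,0.06]
  ]
}}

```text
time_s: 17.1
tool_pos: [0.4691, -0.0037, 0.2993]
eef_rot: [0.784, 0.621, -0.001, -0.001]
force: [0.8, 0.3, 0.7]
opening: 0.0954
gripper_force: 0.0
```

Run:
```python
from h import *
st()
im,P=cam("wrist");hsv=cv2.cvtColor(im,cv2.COLOR_RGB2HSV)
a=np.array([.3465,-.2994,.085]);print("wrist px of altimeter",np.round(proj(P,a)))
S=manip.camera_params("side");im=cv2.cvtColor(cv2.imread("pics/side0.png"),cv2.COLOR_BGR2HSV)
m=cv2.inRange(im[135:190,375:410],np.array((0,0,0)),np.array((180,255,70)))
k,_,q,ce=cv2.connectedComponentsWithStats(m);i=1+np.argmax(q[1:,4]);print(q[i]+[375,135,0,0,0])
print("side base/top expected",np.round(proj(S,a)),np.round(proj(S,a*[1,1,0])), "left-right edges",[np.round(proj(S,a+[d*.946,d*.324,-.04]),1) for d in(.029,-.029)])
go([.3465,-.2994,.2],-45)
```

```text
17.1 [ 0.4691 -0.0037  0.2993] yaw -13.25 F [0.8 0.3 0.7] op 0.0954 gf 0.0 q [-0.15  0.15  1.73 -0.    1.26  0.08]
wrist px of altimeter [292. 342.]
[382 158  22  24 399]
side base/top expected [393. 151.] [390. 177.] left-right edges [array([381. , 163.5]), array([402.7, 163.3])]
travel [-0.3153, -0.0517, 0.0997] twist [-0.0004, 0.0003, 0.0881] rows 6.7 3.7
```

Request:
{"fn": "servo_tool", "kwargs": {
  "hand": [1,1,1,1,1,1,1,1],
  "travel": [
    [-0.315,-0.052,0.1],
    [-0.315,-0.052,0.1],
    [-0.315,-0.052,0.1],
    [-0.315,-0.052,0.1],
    [-0.315,-0.052,0.1],
    [-0.315,-0.052,0.1],
    [-0.315,-0.052,0.1],
    [-0.315,-0.052,0.1]
  ],
  "twist": [
    [0,0,0.088],
    [0,0,0.088],
    [0,0,0.088],
    [0,0,0.088],
    [0,0,0.088],
    [0,0,0.088],
    [0,0,0.088],
    [0,0,0.088]
  ]
}}

```text
time_s: 17.95
tool_pos: [0.3449, -0.2968, 0.1984]
eef_rot: [0.924, 0.383, -0.001, -0.002]
force: [0.4, 0.1, 0.3]
opening: 0.0948
gripper_force: 0.0
```

Run:
```python
from h import *
st();go([.3465,-.2994,.027],-45)
im,P=cam("wrist");g=cv2.cvtColor(im,cv2.COLOR_RGB2GRAY)
print("px centre",np.round(proj(P,np.array([.3465,-.2994,.085]))),[np.round(proj(P,np.array([.3465+.029*np.cos(t),-.2994+.029*np.sin(t),.085]))) for t in np.radians([-45,45,135,225])])
for v in (190,200,210,220,230): print(v,g[v,240:400:4].tolist())
```

```text
17.95 [ 0.3449 -0.2968  0.1984] yaw -44.97 F [0.4 0.1 0.3] op 0.0948 gf 0.0 q [-0.86  0.22  1.92 -0.    1.   -0.07]
travel [-0.0007, 0.0037, 0.1714] twist [-0.0007, 0.0, 0.0001] rows 3.4 0.0
px centre [322. 188.] [array([346., 188.]), array([322., 163.]), array([298., 188.]), array([322., 211.])]
190 [189, 188, 186, 189, 189, 190, 189, 193, 187, 187, 171, 173, 173, 170, 173, 170, 50, 61, 51, 50, 48, 185, 46, 50, 49, 50, 50, 53, 190, 189, 190, 185, 184, 174, 168, 158, 151, 131, 170, 173]
200 [187, 189, 186, 190, 187, 189, 190, 190, 189, 181, 175, 170, 173, 171, 176, 172, 156, 50, 57, 75, 50, 50, 50, 48, 48, 50, 50, 132, 130, 187, 188, 187, 173, 169, 169, 171, 169, 168, 170, 171]
210 [189, 193, 187, 187, 192, 187, 189, 187, 175, 137, 69, 69, 68, 68, 157, 174, 173, 176, 187, 168, 101, 69, 78, 104, 134, 131, 133, 131, 130, 133, 190, 169, 170, 172, 171, 172, 169, 169, 169, 165]
220 [193, 186, 188, 189, 193, 187, 191, 89, 70, 70, 69, 68, 65, 63, 62, 57, 163, 185, 190, 190, 184, 131, 133, 132, 133, 130, 131, 131, 134, 131, 74, 66, 68, 68, 67, 67, 64, 85, 170, 169]
230 [49, 48, 193, 191, 186, 189, 70, 85, 84, 83, 82, 85, 76, 61, 57, 55, 105, 193, 194, 189, 191, 147, 132, 132, 131, 130, 130, 130, 129, 61, 62, 65, 67, 66, 67, 68, 64, 64, 61, 43]
```

Request:
{"fn": "servo_tool", "kwargs": {
  "hand": [1,1,1,1,1,1,0.6,0.3],
  "travel": [
    [0,0.004,0],
    [0,0.004,0.04],
    [0,0.004,0.08],
    [0,0.004,0.12],
    [0,0.004,0.15],
    [0,0.004,0.172],
    [0,0.004,0.172],
    [0,0.004,0.172]
  ],
  "twist": [
    [0,0,0],
    [0,0,0],
    [0,0,0],
    [0,0,0],
    [0,0,0],
    [0,0,0],
    [0,0,0],
    [0,0,0]
  ]
}}

```text
time_s: 18.8
tool_pos: [0.3504, -0.2974, 0.0296]
eef_rot: [0.923, 0.385, -0.0, -0.0]
force: [0.5, -0.1, 0.6]
opening: 0.0845
gripper_force: 0.0
```

Request:
{"fn": "servo_tool", "kwargs": {
  "hand": [0.3,0.3,0,0,0,0,0,0],
  "travel": [
    [0,0,0],
    [0,0,0],
    [0,0,0],
    [0,0,0],
    [0,0,0],
    [0,0,0],
    [0,0,0],
    [0,0,0]
  ],
  "twist": [
    [0,0,0],
    [0,0,0],
    [0,0,0],
    [0,0,0],
    [0,0,0],
    [0,0,0],
    [0,0,0],
    [0,0,0]
  ]
}}

```text
time_s: 19.6
tool_pos: [0.3502, -0.2987, 0.0299]
eef_rot: [0.923, 0.384, 0.0, 0.001]
force: [1.3, -0.2, 8.7]
opening: 0.0571
gripper_force: 30.0
```

Gripped at 57 mm. Lift.

Request:
{"fn": "servo_tool", "kwargs": {
  "hand": [0,0,0,0,0,0,0,0],
  "travel": [
    [0,0,-0.01],
    [0,0,-0.03],
    [0,0,-0.06],
    [0,0,-0.1],
    [0,0,-0.14],
    [0,0,-0.18],
    [0,0,-0.21],
    [0,0,-0.21]
  ],
  "twist": [
    [0,0,0],
    [0,0,0],
    [0,0,0],
    [0,0,0],
    [0,0,0],
    [0,0,0],
    [0,0,0],
    [0,0,0]
  ]
}}

```text
time_s: 20.4
tool_pos: [0.3503, -0.2988, 0.243]
eef_rot: [0.923, 0.385, 0.001, 0.003]
force: [-0.4, -0.3, -4.3]
opening: 0.0569
gripper_force: 30.0
```

Run:
```python
from h import *
st();go([.6137,.1458,.24],-45)
im,P=cam("top");hsv=cv2.cvtColor(im,cv2.COLOR_RGB2HSV)
# green ring fit now that the deck is clear
m=cv2.inRange(hsv,np.array((40,60,40)),np.array((90,255,255)));k=np.zeros_like(m);k[110:190,238:300]=m[110:190,238:300]
pts=np.argwhere(k)[:,::-1].astype(np.float32);e=cv2.fitEllipse(pts);print(len(pts),e,ray(P,e[0],.04))
```

```text
20.4 [ 0.3503 -0.2988  0.243 ] yaw -44.77 F [-0.4 -0.3 -4.3] op 0.0569 gf 30.0 q [-0.85  0.18  1.85 -0.    1.11 -0.07]
travel [0.5012, -0.1261, 0.002] twist [0.001, 0.0001, 0.0006] rows 10.3 0.0
185 ((264.1019592285156, 149.0789031982422), (28.348726272583008, 29.699832916259766), 74.96489715576172) [0.61422074 0.14628987 0.04      ]
```

Request:
{"fn": "servo_tool", "kwargs": {
  "hand": [0,0,0,0,0,0,0,0],
  "travel": [
    [0.015,-0.004,0],
    [0.045,-0.011,0],
    [0.085,-0.021,0],
    [0.125,-0.031,0],
    [0.165,-0.041,0],
    [0.205,-0.051,0],
    [0.245,-0.061,0],
    [0.285,-0.072,0]
  ],
  "twist": [
    [0,0,0],
    [0,0,0],
    [0,0,0],
    [0,0,0],
    [0,0,0],
    [0,0,0],
    [0,0,0],
    [0,0,0]
  ]
}}

```text
time_s: 21.25
tool_pos: [0.4989, -0.0433, 0.2372]
eef_rot: [0.923, 0.385, -0.002, -0.001]
force: [1.1, -1.0, -4.1]
opening: 0.0578
gripper_force: 30.0
```

Request:
{"fn": "servo_tool", "kwargs": {
  "hand": [0,0,0,0,0,0,0,0],
  "travel": [
    [0.04,-0.01,0],
    [0.08,-0.02,0],
    [0.12,-0.03,0],
    [0.16,-0.04,0],
    [0.19,-0.048,0],
    [0.21,-0.053,0],
    [0.217,-0.054,0],
    [0.217,-0.054,0]
  ],
  "twist": [
    [0,0,0],
    [0,0,0],
    [0,0,0],
    [0,0,0],
    [0,0,0],
    [0,0,0],
    [0,0,0],
    [0,0,0]
  ]
}}

```text
time_s: 22.05
tool_pos: [0.6131, 0.1473, 0.2371]
eef_rot: [0.923, 0.385, -0.002, -0.0]
force: [-0.2, -1.2, -3.8]
opening: 0.0575
gripper_force: 30.0
```

Run:
```python
from h import *
st();go([.6142,.1463,.0705],-45)
im,P=cam("wrist");g=cv2.cvtColor(im,cv2.COLOR_RGB2HSV);p=manip.state()["tool_pos"]
print(np.round(proj(P,p+[0,0,.055])),np.round(proj(P,p+[.029*.707,.029*.707,.055])))
# black top extents in wrist view
for v in range(150,215,8): print(v,(g[v,270:376:3,2]).tolist())
```

```text
22.05 [0.6131 0.1473 0.2371] yaw -44.71 F [-0.2 -1.2 -3.8] op 0.0575 gf 30.0 q [ 0.13  0.45  1.46 -0.    1.23  0.91]
travel [0.0005, 0.0018, 0.1666] twist [-0.0003, 0.0004, 0.0008] rows 3.3 0.0
[319. 252.] [319. 206.]
150 [96, 96, 95, 96, 96, 98, 98, 96, 95, 96, 106, 137, 123, 95, 95, 96, 97, 97, 97, 97, 95, 97, 101, 132, 128, 97, 98, 99, 99, 101, 101, 100, 100, 101, 102, 98]
158 [96, 96, 93, 96, 95, 95, 96, 96, 115, 135, 95, 94, 97, 97, 97, 96, 96, 94, 95, 96, 96, 96, 97, 97, 94, 109, 133, 97, 99, 98, 98, 99, 101, 100, 100, 100]
166 [96, 96, 94, 95, 93, 96, 94, 117, 124, 97, 97, 96, 94, 96, 95, 95, 95, 95, 97, 97, 95, 94, 96, 96, 96, 97, 95, 135, 97, 96, 97, 97, 97, 99, 100, 99]
174 [98, 97, 95, 95, 95, 95, 92, 136, 101, 97, 96, 95, 94, 96, 96, 95, 95, 93, 94, 95, 95, 94, 95, 94, 96, 95, 96, 130, 105, 97, 96, 96, 97, 97, 98, 97]
182 [97, 96, 96, 96, 95, 97, 95, 112, 125, 95, 95, 98, 97, 93, 75, 48, 45, 46, 44, 50, 84, 94, 96, 96, 93, 95, 94, 135, 95, 97, 95, 96, 96, 95, 95, 96]
190 [98, 97, 97, 95, 97, 95, 95, 97, 98, 120, 46, 48, 46, 46, 45, 43, 43, 43, 42, 43, 41, 42, 42, 42, 44, 104, 127, 95, 94, 93, 94, 96, 94, 96, 95, 94]
198 [118, 96, 96, 97, 97, 96, 96, 91, 47, 47, 48, 46, 46, 45, 46, 44, 42, 42, 43, 42, 42, 42, 42, 41, 41, 41, 39, 95, 93, 94, 92, 92, 94, 94, 93, 96]
206 [230, 233, 163, 94, 96, 96, 81, 49, 49, 47, 47, 49, 86, 119, 148, 150, 149, 148, 146, 143, 135, 91, 49, 38, 39, 39, 39, 38, 92, 94, 93, 93, 92, 92, 93, 93]
214 [229, 227, 228, 229, 227, 76, 50, 101, 149, 159, 167, 115, 58, 48, 49, 49, 48, 48, 47, 48, 45, 53, 111, 173, 160, 129, 114, 42, 38, 92, 94, 93, 91, 89, 69, 85]
```

Request:
{"fn": "servo_tool", "kwargs": {
  "hand": [0,0,0,0,0,0,0,0],
  "travel": [
    [0,0,0.03],
    [0,0,0.07],
    [0,0,0.11],
    [0,0,0.14],
    [0,0,0.155],
    [0,0,0.162],
    [0,0,0.165],
    [0,0,0.165]
  ],
  "twist": [
    [0,0,0],
    [0,0,0],
    [0,0,0],
    [0,0,0],
    [0,0,0],
    [0,0,0],
    [0,0,0],
    [0,0,0]
  ]
}}

```text
time_s: 22.9
tool_pos: [0.6139, 0.1465, 0.0747]
eef_rot: [0.923, 0.384, 0.0, 0.0]
force: [0.6, -0.8, -3.8]
opening: 0.0575
gripper_force: 30.0
```

Run:
```python
from h import *
st();go([.6142,.1463,.070],-45)
```

```text
22.9 [0.6139 0.1465 0.0747] yaw -44.8 F [ 0.6 -0.8 -3.8] op 0.0575 gf 30.0 q [ 0.13  0.61  1.64 -0.    0.89  0.91]
travel [0.0, 0.0004, 0.0047] twist [0.0001, -0.0001, 0.0006] rows 0.1 0.0
```

Request:
{"fn": "servo_tool", "kwargs": {
  "hand": [0,0,0,0],
  "travel": [
    [0,0,0.002],
    [0,0,0.004],
    [0,0,0.005],
    [0,0,0.005]
  ],
  "twist": [
    [0,0,0],
    [0,0,0],
    [0,0,0],
    [0,0,0]
  ]
}}

```text
time_s: 23.3
tool_pos: [0.6141, 0.1471, 0.07]
eef_rot: [0.923, 0.385, 0.001, 0.0]
force: [-1.3, -0.6, 2.8]
opening: 0.0575
gripper_force: 30.0
```

Contact felt. Release and retreat.

Request:
{"fn": "servo_tool", "kwargs": {
  "hand": [0.9,0.9,0.9,0.9,0.9,0.9,0.9],
  "travel": [
    [0,0,0],
    [0,0,0],
    [0,0,0],
    [0,0,0],
    [0,0,0],
    [0,0,0],
    [0,0,0]
  ],
  "twist": [
    [0,0,0],
    [0,0,0],
    [0,0,0],
    [0,0,0],
    [0,0,0],
    [0,0,0],
    [0,0,0]
  ]
}}

```text
time_s: 24.0
tool_pos: [0.6137, 0.147, 0.0692]
eef_rot: [0.923, 0.385, -0.0, 0.0]
force: [-1.0, -0.6, -0.5]
opening: 0.0856
gripper_force: 0.0
```

Request:
{"fn": "servo_tool", "kwargs": {
  "hand": [0.9,0.9,0.9,0.9,0.9,0.9,0.9],
  "travel": [
    [0,0,-0.02],
    [0,0,-0.06],
    [0,0,-0.11],
    [0,0,-0.16],
    [0,0,-0.21],
    [0,0,-0.23],
    [0,0,-0.23]
  ],
  "twist": [
    [0,0,0],
    [0,0,0],
    [0,0,0],
    [0,0,0],
    [0,0,0],
    [0,0,0],
    [0,0,0]
  ]
}}

```text
time_s: 24.7
tool_pos: [0.6146, 0.1472, 0.3028]
eef_rot: [0.923, 0.385, 0.003, 0.001]
force: [-0.5, 0.1, 0.5]
opening: 0.0856
gripper_force: 0.0
```

Run:
```python
from h import *
st()
S=O
th=np.radians(28);n=np.array([-np.sin(th)*c_,-np.sin(th)*s_,np.cos(th)])
C=np.array([*(O+np.array([s_*.145,-c_*.145])),.08]);print("dial centre",C,"n",n)
ex=np.array([np.cos(th)*c_,np.cos(th)*s_,np.sin(th)]);ey=np.cross(n,ex)
# measure pointer and mark on tilted plane (4mm above) from the first top image and w0
P=manip.camera_params("top");R=np.array(P["R"]);Cc=-R.T@P["t"]
def tilt(uv,h,P=P):
    R=np.array(P["R"]);Cc=-R.T@P["t"];d=R.T@np.array([(uv[0]-P["cx"])/P["fx"],(uv[1]-P["cy"])/P["fy"],1])
    X=Cc+d*((C+h*n-Cc)@n)/(d@n);r=X-C;return r@ex,r@ey
for nm,u,v in(("pointer",469,190),("mark",585,97),("dialL",440,190),("dialR",690,190),("dialT",562,62),("dialB",562,313)):
    x,y=tilt((200+u/4-.375,105+v/4-.375),.004 if nm in("pointer","mark") else 0);print(nm,round(x,4),round(y,4),"r",np.hypot(x,y).round(4),"ang",np.degrees(np.arctan2(y,x)).round(1))
im,P2=cam("top");np.save("top4.npy",im)
```

```text
24.7 [0.6146 0.1472 0.3028] yaw -44.76 F [-0.5  0.1  0.5] op 0.0856 gf 0.0 q [ 0.13  0.41  1.36 -0.    1.37  0.91]
dial centre [ 0.58725048 -0.08360797  0.08      ] n [-0.46723096  0.0458124   0.88294759]
pointer -0.0025 0.0703 r 0.0704 ang 92.0
mark 0.0722 -0.008 r 0.0727 ang -6.3
dialL -0.0051 0.0917 r 0.0918 ang 93.2
dialR 0.0106 -0.09 r 0.0907 ang -83.3
dialT 0.0953 0.0106 r 0.0959 ang 6.4
dialB -0.0895 -0.005 r 0.0897 ang -176.8
```

Pointer at r 70 mm, 92°, and mark at r 73 mm, −6°, both match the stated 70 mm. The turn is about 98–101° clockwise. I'll triangulate the true fingertip and work out the approach.

```bash
cat >> h.py <<'E'
th=np.radians(28);nn=np.array([-np.sin(th)*c_,-np.sin(th)*s_,np.cos(th)])
ex=np.array([np.cos(th)*c_,np.cos(th)*s_,np.sin(th)]);ey=np.cross(nn,ex)
CD=np.array([*(O+np.array([s_*.145,-c_*.145])),.08])+.0025*ex+.0008*ey
E
python3 - <<'E'
from h import *
st()
s=manip.state();R=Ro.from_quat(s["eef_rot"]);p=s["tool_pos"];W=manip.camera_params("wrist");S=manip.camera_params("side")
RW=np.array(W["R"])@R.as_matrix();CW=R.inv().apply(-np.array(W["R"]).T@W["t"]-p)
dw=RW.T@np.array([(320-W["cx"])/W["fx"],(224-W["cy"])/W["fy"],1])
y=np.radians(8.51);yv=np.array([np.cos(y),np.sin(y),0]);z=np.array([0,0,-1.]);R1=np.c_[np.cross(yv,z),yv,z];p1=np.array([.3771,.3063,.1996])
RS=np.array(S["R"]);Cs=R1.T@(-RS.T@S["t"]-p1);ds=R1.T@RS.T@np.array([(295.5-S["cx"])/S["fx"],(301-S["cy"])/S["fy"],1])
A=np.c_[dw,-ds];t=np.linalg.lstsq(A,Cs-CW,rcond=None)[0];print("tip in tool",CW+dw*t[0],Cs+ds*t[1])
print(CD);go(CD+.16*nn,40,zax=-nn)
E
```

```text
24.75 [0.6139 0.1471 0.3001] yaw -44.76 F [ 0.2  0.1 -1. ] op 0.0857 gf 0.0 q [ 0.13  0.41  1.36 -0.    1.37  0.91]
tip in tool [ 0.01015933  0.00109556 -0.03650584] [ 0.00850633 -0.00139103 -0.03713191]
[ 0.58952538 -0.08302719  0.08117368]
travel [-0.2281, 0.0864, 0.0774] twist [-0.0852, -0.0075, -0.2401] rows 5.1 10.7
```

Request:
{"fn": "servo_tool", "kwargs": {
  "hand": [0.75,0.75,0.75,0.75,0.75,0.75,0.75,0.75],
  "travel": [
    [-0.02,0.007,0.005],
    [-0.04,0.015,0.012],
    [-0.06,0.023,0.019],
    [-0.08,0.03,0.026],
    [-0.1,0.038,0.033],
    [-0.12,0.046,0.04],
    [-0.14,0.053,0.047],
    [-0.16,0.061,0.054]
  ],
  "twist": [
    [-0.0076,-0.0007,-0.0215],
    [-0.0153,-0.0013,-0.043],
    [-0.0229,-0.002,-0.0645],
    [-0.0306,-0.0027,-0.086],
    [-0.0382,-0.0034,-0.1075],
    [-0.0458,-0.004,-0.129],
    [-0.0535,-0.0047,-0.1505],
    [-0.0611,-0.0054,-0.172]
  ]
}}

```text
time_s: 25.55
tool_pos: [0.543, -0.0099, 0.2431]
eef_rot: [0.576, 0.797, 0.054, 0.174]
force: [-0.6, -0.4, 0.4]
opening: 0.0716
gripper_force: 0.0
```

Run:
```python
from h import *
st();go(CD+.16*nn,40,zax=-nn)
```

```text
25.55 [ 0.543  -0.0099  0.2431] yaw 20.16 F [-0.6 -0.4  0.4] op 0.0716 gf 0.0 q [-0.09  0.17  1.92 -0.13  0.7  -0.33]
travel [-0.0495, -0.053, 0.0172] twist [-0.0245, -0.0024, -0.067] rows 1.5 3.0
```

Request:
{"fn": "servo_tool", "kwargs": {
  "hand": [0.75,0.75,0.75,0.75,0.75,0.75],
  "travel": [
    [-0.02,-0.02,0.006],
    [-0.04,-0.04,0.012],
    [-0.0495,-0.053,0.017],
    [-0.0495,-0.053,0.017],
    [-0.0495,-0.053,0.017],
    [-0.0495,-0.053,0.017]
  ],
  "twist": [
    [-0.008,-0.001,-0.022],
    [-0.016,-0.002,-0.044],
    [-0.0245,-0.0024,-0.067],
    [-0.0245,-0.0024,-0.067],
    [-0.0245,-0.0024,-0.067],
    [-0.0245,-0.0024,-0.067]
  ]
}}

```text
time_s: 26.15
tool_pos: [0.5144, -0.0755, 0.2227]
eef_rot: [0.386, 0.89, 0.073, 0.23]
force: [0.3, -0.8, -1.4]
opening: 0.0713
gripper_force: 0.0
```

Run:
```python
from h import *
st();go(CD+.16*nn,40,zax=-nn);go(CD+.02*nn,40,zax=-nn)
im,P=cam("top");hsv=cv2.cvtColor(im,cv2.COLOR_RGB2HSV)
print("alt top expected px",np.round(proj(P,np.array([.6142,.1463,.125])),1))
g=im[125:170,235:285].max(2);print("altimeter dark mean cols",[ (v+125,g[v,::4].tolist()) for v in range(0,45,6)])
```

```text
26.15 [ 0.5144 -0.0755  0.2227] yaw 46.58 F [ 0.3 -0.8 -1.4] op 0.0713 gf 0.0 q [-0.34  0.12  2.1   0.25  0.46 -1.29]
travel [-0.0002, 0.0001, 0.0004] twist [-0.0003, -0.0001, -0.0012] rows 0.0 0.1
travel [-0.0003, 0.0003, 0.1404] twist [-0.0003, -0.0001, -0.0012] rows 2.8 0.1
alt top expected px [260.4 140. ]
altimeter dark mean cols [(125, [81, 76, 44, 35, 37, 41, 42, 37, 44, 43, 42, 38, 33]), (131, [157, 76, 47, 42, 40, 39, 94, 60, 38, 44, 42, 44, 46]), (137, [146, 55, 45, 46, 38, 10, 12, 10, 16, 84, 46, 47, 45]), (143, [155, 65, 44, 44, 45, 52, 0, 0, 5, 81, 45, 43, 44]), (149, [94, 45, 45, 46, 43, 69, 8, 11, 77, 4, 29, 43, 26]), (155, [172, 45, 45, 42, 80, 46, 2, 6, 0, 3, 26, 25, 28]), (161, [157, 43, 42, 44, 45, 71, 42, 46, 24, 45, 26, 28, 26]), (167, [116, 46, 43, 44, 42, 42, 44, 44, 45, 48, 44, 48, 28])]
```

Request:
{"fn": "servo_tool", "kwargs": {
  "hand": [0.75,0.75,0.75,0.75,0.75,0.75],
  "travel": [
    [0,0,0.035],
    [0,0,0.07],
    [0,0,0.1],
    [0,0,0.125],
    [0,0,0.14],
    [0,0,0.14]
  ],
  "twist": [
    [0,0,0],
    [0,0,0],
    [0,0,0],
    [0,0,0],
    [0,0,0],
    [0,0,0]
  ]
}}

```text
time_s: 26.8
tool_pos: [0.5811, -0.0809, 0.0985]
eef_rot: [0.386, 0.891, 0.074, 0.229]
force: [0.3, 0.6, 0.5]
opening: 0.0713
gripper_force: 0.0
```

Request:
{"fn": "servo_tool", "kwargs": {
  "hand": [0.75,0.75,0.75],
  "travel": [
    [0,0,0.006],
    [0,0,0.012],
    [0,0,0.012]
  ],
  "twist": [
    [0,0,0],
    [0,0,0],
    [0,0,0]
  ]
}}

```text
time_s: 27.1
tool_pos: [0.5868, -0.0817, 0.0904]
eef_rot: [0.386, 0.89, 0.074, 0.231]
force: [0.2, 0.4, -0.2]
opening: 0.0711
gripper_force: 0.0
```

Request:
{"fn": "servo_tool", "kwargs": {
  "hand": [0.75,0.75,0.75],
  "travel": [
    [0,0,0.004],
    [0,0,0.008],
    [0,0,0.008]
  ],
  "twist": [
    [0,0,0],
    [0,0,0],
    [0,0,0]
  ]
}}

```text
time_s: 27.4
tool_pos: [0.5906, -0.0823, 0.0838]
eef_rot: [0.385, 0.89, 0.074, 0.231]
force: [0.0, 0.3, -0.3]
opening: 0.0715
gripper_force: 0.0
```

Request:
{"fn": "servo_tool", "kwargs": {
  "hand": [0.75,0.75,0.75],
  "travel": [
    [0,0,0.003],
    [0,0,0.007],
    [0,0,0.007]
  ],
  "twist": [
    [0,0,0],
    [0,0,0],
    [0,0,0]
  ]
}}

```text
time_s: 27.7
tool_pos: [0.594, -0.0829, 0.0772]
eef_rot: [0.386, 0.89, 0.074, 0.231]
force: [0.0, -0.9, -1.3]
opening: 0.0713
gripper_force: 0.0
```

Request:
{"fn": "servo_tool", "kwargs": {
  "hand": [0.4,0,0,0,0,0],
  "travel": [
    [0,0,0],
    [0,0,0],
    [0,0,0],
    [0,0,0],
    [0,0,0],
    [0,0,0]
  ],
  "twist": [
    [0,0,0],
    [0,0,0],
    [0,0,0],
    [0,0,0],
    [0,0,0],
    [0,0,0]
  ]
}}

```text
time_s: 28.3
tool_pos: [0.5925, -0.0843, 0.0766]
eef_rot: [0.386, 0.89, 0.073, 0.231]
force: [-12.2, -12.2, 0.6]
opening: 0.0473
gripper_force: 30.0
```

Run:
```python
from h import *
st();p=manip.state()["tool_pos"]-CD;print("h",p@nn,"lat",p@ex,p@ey)
im,P=cam("wrist");np.save("wk.npy",im)
print("knob axis px",[np.round(proj(P,CD+h*nn)) for h in(0,.05)],"pointer px",np.round(proj(P,CD+.004*nn+.07*ey)),"mark",np.round(proj(P,CD+.004*nn+.07*(np.cos(np.radians(-6.8))*ex+np.sin(np.radians(-6.8))*ey))))
```

```text
28.3 [ 0.5925 -0.0843  0.0766] yaw 46.57 F [-12.2 -12.2   0.6] op 0.0473 gf 30.0 q [-0.3   0.47  2.11  0.82  0.12 -1.84]
h -0.005486194004201593 lat 0.0005930927743052497 -0.001018307234455908
knob axis px [array([320., 219.]), array([320., 247.])] pointer px [394. 159.] mark [369. 288.]
```

Gripped at 47 mm. A turn about tool z uses joint 6 alone: turn 90° first, then measure.

Request:
{"fn": "servo_tool", "kwargs": {
  "hand": [0,0,0,0,0,0,0,0],
  "travel": [
    [0,-0.001,0],
    [0,-0.001,0],
    [0,-0.001,0],
    [0,-0.001,0],
    [0,-0.001,0],
    [0,-0.001,0],
    [0,-0.001,0],
    [0,-0.001,0]
  ],
  "twist": [
    [0,0,0.01],
    [0,0,0.03],
    [0,0,0.05],
    [0,0,0.07],
    [0,0,0.09],
    [0,0,0.11],
    [0,0,0.13],
    [0,0,0.14]
  ]
}}

```text
time_s: 29.15
tool_pos: [0.5919, -0.0845, 0.0763]
eef_rot: [0.73, 0.639, 0.165, 0.177]
force: [-10.7, -8.7, 0.6]
opening: 0.0474
gripper_force: 30.0
```

```bash
cat >> h.py <<'E'
def dial(n,im,P,save_=None):
    """rectify the dial plane 4mm over the face, 1px=0.5mm, row=-ex (up), col=-ey (right)"""
    q=[(.095,.095),(.095,-.095),(-.095,-.095),(-.095,.095)]
    px=np.float32([proj(P,CD+.004*nn+a*ex+b*ey) for a,b in q])
    M=cv2.getPerspectiveTransform(px,np.float32([(0,0),(380,0),(380,380),(0,380)]))
    w=cv2.warpPerspective(im,M,(380,380));h=cv2.cvtColor(w,cv2.COLOR_RGB2HSV)
    pol=cv2.warpPolar(h,(190,720),(190,190),190,cv2.WARP_POLAR_LINEAR) # row = angle*2 cw from right
    ang=lambda r:-90-r/2
    for nm,lo,hi,f in(("red",110,170,lambda b:((b[...,0]<8)|(b[...,0]>172))&(b[...,1]>110)),("black",106,136,lambda b:b[...,2]<70)):
        m=f(pol[:,lo:hi]);a=m.sum(1);k=np.nonzero(a>=(6 if nm=="red" else 10))[0]
        if len(k):
            g=np.split(k,np.nonzero(np.diff(k)>6)[0]+1);print(n,nm,[(round((ang(x.mean())+180)%360-180,1),len(x),int(a[x].sum())) for x in g])
E
python3 - <<'E'
from h import *
st()
im=np.load("top2.npy");dial("top2 (start)",im,manip.camera_params("top"))
for n in("top","side","wrist"):
    im,P=cam(n);np.save(n+"5.npy",im);dial(n,im,P)
E
```

```text
29.15 [ 0.5919 -0.0845  0.0763] yaw -7.78 F [-10.7  -8.7   0.6] op 0.0474 gf 30.0 q [-0.3   0.47  2.11  0.83  0.12 -0.98]
top2 (start) red [(np.float64(-6.5), 15, 339)]
top2 (start) black [(np.float64(94.8), 34, 706)]
top red [(np.float64(-6.5), 15, 345)]
top black [(np.float64(162.0), 275, 8004), (np.float64(4.5), 191, 5191)]
side red [(np.float64(-7.2), 12, 311)]
side black [(np.float64(-113.0), 15, 276), (np.float64(41.5), 7, 76), (np.float64(-54.8), 18, 354)]
wrist red [(np.float64(-7.0), 15, 321)]
wrist black [(np.float64(-147.2), 28, 560), (np.float64(-161.2), 14, 193), (np.float64(42.2), 25, 412), (np.float64(-32.1), 45, 861)]
```

Pointer now at 42°, mark unmoved at −7°: 49° to go.

Request:
{"fn": "servo_tool", "kwargs": {
  "hand": [0,0,0,0,0,0,0,0],
  "travel": [
    [0,0,0],
    [0,0,0],
    [0,0,0],
    [0,0,0],
    [0,0,0],
    [0,0,0],
    [0,0,0],
    [0,0,0]
  ],
  "twist": [
    [0,0,0.012],
    [0,0,0.034],
    [0,0,0.056],
    [0,0,0.078],
    [0,0,0.1],
    [0,0,0.12],
    [0,0,0.13],
    [0,0,0.13]
  ]
}}

```text
time_s: 30.1
tool_pos: [0.5915, -0.0842, 0.0761]
eef_rot: [0.924, 0.298, 0.221, 0.097]
force: [-11.9, -7.4, -0.6]
opening: 0.0476
gripper_force: 30.0
```

Run:
```python
from h import *
st()
for n in("side","wrist","top"):
    im,P=cam(n);np.save(n+"6.npy",im);dial(n,im,P)
```

```text
30.1 [ 0.5915 -0.0842  0.0761] yaw -57.72 F [-11.9  -7.4  -0.6] op 0.0476 gf 30.0 q [-0.3   0.47  2.11  0.83  0.12 -0.16]
side red [(np.float64(-7.2), 12, 328)]
side black [(np.float64(-117.8), 72, 2064), (np.float64(-4.0), 9, 101), (np.float64(-79.5), 3, 40)]
wrist red [(np.float64(-7.2), 14, 297)]
wrist black [(np.float64(164.8), 24, 468), (np.float64(151.2), 16, 244), (np.float64(-4.2), 25, 429), (np.float64(-76.9), 44, 805)]
top red [(np.float64(-6.5), 15, 350)]
top black [(np.float64(-178.2), 354, 9576), (np.float64(-3.0), 33, 697), (np.float64(-61.2), 114, 3216)]
```

Request:
{"fn": "servo_tool", "kwargs": {
  "hand": [0,0,0,0],
  "travel": [
    [0,0,0],
    [0,0,0],
    [0,0,0],
    [0,0,0]
  ],
  "twist": [
    [0,0,0.004],
    [0,0,0.008],
    [0,0,0.008],
    [0,0,0.008]
  ]
}}

```text
time_s: 30.65
tool_pos: [0.5915, -0.0843, 0.0761]
eef_rot: [0.93, 0.276, 0.223, 0.092]
force: [-12.3, -6.5, 1.1]
opening: 0.0475
gripper_force: 30.0
```

Request:
{"fn": "servo_tool", "kwargs": {
  "hand": [0.75,0.75,0.75,0.75,0.75,0.75],
  "travel": [
    [0,0,0],
    [0,0,0],
    [0,0,0],
    [0,0,0],
    [0,0,0],
    [0,0,0]
  ],
  "twist": [
    [0,0,0],
    [0,0,0],
    [0,0,0],
    [0,0,0],
    [0,0,0],
    [0,0,0]
  ]
}}

```text
time_s: 31.25
tool_pos: [0.5934, -0.0836, 0.0769]
eef_rot: [0.93, 0.276, 0.224, 0.092]
force: [0.4, -0.6, 0.1]
opening: 0.0716
gripper_force: 0.0
```

Request:
{"fn": "servo_tool", "kwargs": {
  "hand": [0.75,0.75,0.75,0.75,0.75,0.75],
  "travel": [
    [0,0,-0.02],
    [0,0,-0.05],
    [0,0,-0.09],
    [0,0,-0.13],
    [0,0,-0.17],
    [0,0,-0.17]
  ],
  "twist": [
    [0,0,0],
    [0,0,0],
    [0,0,0],
    [0,0,0],
    [0,0,0],
    [0,0,0]
  ]
}}

```text
time_s: 31.85
tool_pos: [0.5136, -0.0758, 0.2314]
eef_rot: [0.929, 0.276, 0.227, 0.094]
force: [-0.1, 0.0, -0.7]
opening: 0.0714
gripper_force: 0.0
```

Run:
```python
from h import *
st()
for n in("side","wrist","top"):
    im,P=cam(n);np.save(n+"7.npy",im);dial(n,im,P)
look("side");look("top")
im=np.load("top7.npy");P=manip.camera_params("top");hsv=cv2.cvtColor(im,cv2.COLOR_RGB2HSV)
m=cv2.inRange(hsv,np.array((5,150,120)),np.array((17,255,255)));m[:205]=0;m[260:]=0;m[:,:175]=0;m[:,250:]=0
r=cv2.boundingRect(m);print("orange bbox",r,ray(P,(r[0]+r[2]/2,r[1]+r[3]/2),.032))
# altimeter outline: very dark blob on the deck
v=im.max(2);k=(v<25).astype(np.uint8);k[:,:240]=0;k[:,285:]=0;k[:120]=0;k[175:]=0
n,_,q,ce=cv2.connectedComponentsWithStats(k);i=1+np.argmax(q[1:,4]);print("alt blob",q[i],ce[i],"expected top/base",np.round(proj(P,np.array([.6142,.1463,.125]))),np.round(proj(P,np.array([.6142,.1463,.04]))))
```

```text
31.85 [ 0.5136 -0.0758  0.2314] yaw -60.43 F [-0.1  0.  -0.7] op 0.0714 gf 0.0 q [-0.34  0.1   2.1   0.25  0.47  0.45]
side red [(np.float64(-7.5), 13, 339)]
side black [(np.float64(-7.5), 13, 192)]
wrist red [(np.float64(-7.5), 13, 270)]
wrist black [(np.float64(-1.8), 2, 20), (np.float64(-7.0), 5, 87), (np.float64(-12.8), 4, 48)]
top red [(np.float64(-6.5), 15, 343)]
top black [(np.float64(-115.2), 102, 3039), (np.float64(163.0), 179, 4859), (np.float64(-6.0), 33, 657), (np.float64(-74.2), 62, 1763)]
side deck med [69. 71. 76.] [(14526, np.float64(-0.005), np.float64(0.095)), (1356, np.float64(-0.002), np.float64(0.108))]
side trough med [160. 146.  52.] [(669, np.float64(0.062), np.float64(0.177)), (1513, np.float64(-0.018), np.float64(0.196))]
top deck med [38. 39. 44.] [(133, np.float64(0.025), np.float64(0.103))]
top trough med [100.  77.  30.] [(292, np.float64(0.065), np.float64(0.183)), (1211, np.float64(-0.017), np.float64(0.2))]
orange bbox (185, 222, 48, 15) [0.37286743 0.30374114 0.032     ]
alt blob [252 131  19  19 223] [261.07174888 140.44394619] expected top/base [260. 140.] [264. 149.]
```

Pointer and mark agree within 1° in all views, and the altimeter, scraper and chips are where they should be. Hand in.

```bash
python3 -c "
from h import *
st();print(manip.finish_job())"
```

```text
32.1 [ 0.5137 -0.0756  0.2255] yaw -60.32 F [0.4 0.1 0.6] op 0.0716 gf 0.0 q [-0.34  0.11  2.1   0.25  0.47  0.45]
the job is handed in; nothing more can be done
None
```

Handed in at 32.1 s; finish_job() returned no verdict, but my final camera measurements put the chips in the trough, the scraper on its mat, the altimeter in the circle, and the pointer within 1° of the mark.

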